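Open the power pack's filler and stow the loose parts in the drawer

ROBOT

A 6-joint arm with a two-finger parallel gripper is mounted at the origin on the work surface. World frame = base frame: x ahead of the robot, y to its left, z up, the work surface at z = 0. Lengths are in m, angles in rad, forces in N, time in s.
With the tool pointing down it reaches from about 0.35 to 0.975 m from the base axis. Payload 7.1 kg.
Tool frame: the origin (TCP) lies at the centre of the arm's flange, where the gripper is bolted on; the fingertips stand 182 mm ahead of it and the grasp point (between the pads) lies 163 mm ahead of it; x points along the fingers, y is the direction in which the jaws open and shut, and the axes are right-handed (so a half turn about x gives the same grasp; the last joint's range is limited). The gripper opens to 88 mm and grips with 3 to 60 N. Pads are 20 mm wide; open, the fingers measure 115 mm over their backs; the gripper's body (75 mm by 178 mm) begins 61 mm behind the grasp point.
Start: joints at [1.241, 0.423, 1.63, -0, 1.089, -0.019], TCP at [0.191, 0.595, 0.405] pointing down, gripper open.
Joint ranges: [-3, 3], [-0.9, 2.11], [0.09, 2.58], [-1.31, 4.45], [0.11, 2.69], [-2.54, 2.54]. Speed limits (rad/s): [2.39, 2.39, 3.01, 3.14, 3.14, 3.14].

INTERFACE

Orientations are given as a rotation vector (axis times angle).
In Python, from rig import env gives the robot as it stands. The module is installed in compiled form; this text tells all that it offers.
- The arm moves only by the shell command python3 -m handwheel 'ROWS' [FORCE]. ROWS is JSON, one flat list of numbers, 7 for each row, row after row: the shift along the world's x, y, z in units of 200 mm (1.0 is 200 mm), then the turn, a rotation vector about the world's x, y, z in units of 180 degrees (1.0 is 180 degrees), then the opening, from 0 (shut) to 1 (fully open). A call has 1 to 10 rows; each row is the pose to reach, as a shift and turn from the pose commanded when the call began, turning the shorter way round; what a row does not reach only later rows make up. A row lasts 1/12 s, in which the tool goes at most 41.7 mm and 7.16 degrees, less where a joint would pass 70% of its speed; a pose out of reach is approached as far as the arm can. A call with a number of a shift or a turn outside -1 to 1 is refused whole. A call with a gripper value outside its range is refused whole. The fingers move at their own pace and stop on an object; FORCE is the grip in N (left out, the last holds). Time passes only in rows, so rows that repeat a pose let the fingers close. It gives the time, the measured TCP pose, the force and the opening at its end, in the units of the state.
- env.get_obs(): the state, without advancing time (a new reading comes with each control period).
- env.camera(name): name is "side" or "top"; returns a dict with "color" (480x640x3 uint8, red, green, blue), "fx", "fy", "cx", "cy" (pixels), "R" (3x3) and "t" (3): a world point X has camera coordinates R X + t. Camera axes: x right, y down, z forward; pixel columns grow to the right and rows downward; lengths in m; the calibration is good to about 2 mm. A picture is of the moment at which its call begins. There is no depth.
- env.hand_in(): hands the job in, once; it reports no verdict.
The state is a dict: "time": time; "q": joint angles; "dq": joint speeds; "joint_efforts": joint torques, N m; "ee_pos": TCP position; "eef_rot": TCP orientation; "wrist_force": force on the tool from outside, world axes, zero at the start; "moment": the same for the moment, N m; "finger_gap": opening from 0.0 (shut) to 1.0 (fully open).
Only numpy, scipy, OpenCV 4.12 (cv2) and the standard library are available. Lean on these libraries where they do the work, as an engineer would, in place of code of your own. Each camera call takes 0.05 s, during which the arm holds its last target.

TASK

Open up the blue hydraulic power pack for overhaul: flip its yellow dust cover right back so that it stays open, then unscrew the red filler cap beneath it and take it off. Put the cap and every solenoid valve lying on the bench into the open drawer of the grey parts cabinet, and only when they are all in slide the drawer fully shut; leave the work lamp, the oil bottle and the screwdriver where they are.

Things in the scene. Friction and masses are not known exactly. Their poses are not given: they have to be found in the camera images.
- reservoir: blue hydraulic power pack, fixed: tank 200 (x) x 150 (y) x 90 mm high, from x = -80 to +120 mm; grey motor beside it to y = +168 mm, 108 mm high. Origin on the bench under the filler's vertical axis, z up; the cover's loop is on the -x side, its hinge on the +x side. Two hinge posts at x = +62, y = +-30 mm, 159 mm above the bench
- neck_top (a point): centre of the filler neck's top, 115 mm above the bench; neck 34 mm thick, 25 mm high, coarse right-hand thread 46 mm across. The cap unscrews anticlockwise seen from above: it rises 4.3 mm per rad and is free of the thread after 2.0 to 2.6 rad (turning on does no harm); before that it cannot be pulled off. It turns easily and stays where it is let go
- flap (a joint): angle (rad) of the yellow dust cover: 0 shut (level, over the cap), 1.57 upright, 3.0 folded right back (stop). It swings freely: short of upright it falls shut, past about 1.65 it falls back open of itself. Plate 102 x 94 x 4 mm with 14 mm rims hanging at two sides, 120 g; when shut its underside is 66 mm above the tank's top
- flap_hinge (a point): a point on the cover's hinge axis, 156 mm above the bench; the axis is level, along the reservoir's y
- flap_loop (a point): middle of the cover's steel pull bar: round, 10 mm thick, 70 mm long, parallel to the hinge and 142 mm from it (2 mm above its level when shut), held by two 8 mm side rods; between bar and plate edge is 35 mm of open space. A gripper can pinch the bar from above (closing along the reservoir's x); the bar turns between the pads as the cover swings
- cap: red screw cap, 110 g: a cup 62 mm across and 24 mm high, open below, with a straight grip bar on top, 56 mm long (along its x), 14 mm thick (along its y) and 28 mm high; 52 mm high in all. Origin at the centre of its bottom rim, z up to the bar. Screwed on, its origin is 19 mm below neck_top, under the dust cover
- cabinet: grey parts cabinet, fixed to the bench: 300 (x) x 270 (y) x 95 mm high with one drawer that opens towards its -x; origin at the centre of its underside. With the drawer shut its front panel is flush at x = -150 mm
- cabinet_drawer0 (a joint): how far the drawer is open, in m: 0 fully shut; about 0.17 to 0.205 at the start; at most 0.213. About 1 to 2 N slide it
- drawer_floor (a point): centre of the drawer's inner floor, 22 mm above the bench, moves with the drawer; x, y as the cabinet's. Inside 255 (x) x 228 mm (y); side walls 51 mm and red front panel 60 mm above the floor; things up to 57 mm high pass into the cabinet. Uncovered part: x from -127 mm to -127 + opening - 6 mm
- cabinet_drawer0_handle (a point): middle of the drawer's steel bar handle, along y, about 120 mm long, 35 mm before the red front panel and 57 mm above the bench
- valve1: solenoid valve, 250 g (2 to 4 alike are present; None when absent): aluminium block 76 x 36 x 22 mm (x, y, z) with a black coil 40 x 34 x 30 mm on its middle, orange patch on top, 52 mm high in all; origin at the centre of its underside, z up through the coil, x along its length; starts upright on the bench
- valve2: solenoid valve, 250 g (2 to 4 alike are present; None when absent): aluminium block 76 x 36 x 22 mm (x, y, z) with a black coil 40 x 34 x 30 mm on its middle, orange patch on top, 52 mm high in all; origin at the centre of its underside, z up through the coil, x along its length; starts upright on the bench
- valve3: solenoid valve, 250 g (2 to 4 alike are present; None when absent): aluminium block 76 x 36 x 22 mm (x, y, z) with a black coil 40 x 34 x 30 mm on its middle, orange patch on top, 52 mm high in all; origin at the centre of its underside, z up through the coil, x along its length; starts upright on the bench
- valve4: solenoid valve, 250 g (2 to 4 alike are present; None when absent): aluminium block 76 x 36 x 22 mm (x, y, z) with a black coil 40 x 34 x 30 mm on its middle, orange patch on top, 52 mm high in all; origin at the centre of its underside, z up through the coil, x along its length; starts upright on the bench
- valve5: solenoid valve, 250 g (2 to 4 alike are present; None when absent): aluminium block 76 x 36 x 22 mm (x, y, z) with a black coil 40 x 34 x 30 mm on its middle, orange patch on top, 52 mm high in all; origin at the centre of its underside, z up through the coil, x along its length; starts upright on the bench
- lamp: bystander: work lamp lying on its side, black handle, white tube and blue head, 200 mm long (along its x), 44 mm thick; origin under its middle
- oil_bottle: bystander: grey oil bottle with a yellow label, 64 mm across, 160 mm high; origin under its centre
- screwdriver: bystander: screwdriver with red handle, 200 mm long, lying along its x

How it is judged:
By the outcome, as a careful person would: the job done as asked, in the order asked, and still so for the second after the job is handed in, with the robot touching nothing.
Of valve1, valve2, valve3, valve4, valve5 only 2 to 4 are there at a start; the rules pass over those that are not, and their reading is None.
At some moment in a run one of valve1, valve2, valve3, valve4, valve5 may be knocked a few centimetres aside while the robot is not near it.
Once in a run the grip may slacken for a moment while it holds something.
It also fails if it takes over 210 s, if anything falls off the work surface, if the arm or the gripper's body presses on something with over 40 N, if the wrist force passes 120 N, or if a joint passes its speed limit or range.

## Working session

There is one attempt and no reset: what is moved stays moved. The work goes in short steps, Python scripts to look and compute and a shell command to move; the robot and the scene stay as the last step left them, time stands still between calls to the robot, and variables do not carry over. Pictures are saved under pics/ and viewed, and the job is handed in when it is done.

```bash
mkdir -p pics; cat > h.py <<'E'
from rig import env
import numpy as np, cv2
def snap(name,out,crop=None,scale=1):
    c=env.camera(name); im=c["color"][:,:,::-1].copy()
    if crop: x0,y0,x1,y1=crop; im=im[y0:y1,x0:x1]
    if scale!=1: im=cv2.resize(im,None,fx=scale,fy=scale,interpolation=cv2.INTER_CUBIC)
    cv2.imwrite("pics/"+out,im); return c
def ray(c,u,v,z):
    d=c["R"].T@np.array([(u-c["cx"])/c["fx"],(v-c["cy"])/c["fy"],1]); o=-c["R"].T@c["t"]
    return o+d*(z-o[2])/d[2]
def proj(c,X):
    p=c["R"]@np.array(X)+c["t"]; return np.array([c["fx"]*p[0]/p[2]+c["cx"],c["fy"]*p[1]/p[2]+c["cy"]])
E
python3 - <<'E'
from h import *
for n in("top","side"):
    c=snap(n,n+"0.png"); print(n,c["fx"],c["cx"],c["cy"],-c["R"].T@c["t"],c["R"].round(3).tolist())
print(env.get_obs())
E
```

```text
top 509.61373890852656 325.58438936039556 236.792322898686 [0.32123991 0.12490468 1.46047381] [[0.011, -1.0, 0.012], [-0.984, -0.013, -0.179], [0.18, -0.009, -0.984]]
side 500.2525641783132 318.25998894373055 240.08209664720817 [0.37774381 0.99676074 0.63314444] [[-0.974, -0.228, 0.004], [-0.114, 0.475, -0.872], [0.197, -0.85, -0.489]]
{'time': 0.1, 'q': array([ 1.24099086e+00,  4.23754854e-01,  1.63058303e+00, -9.36412219e-06,
        1.08860872e+00, -1.89914774e-02]), 'dq': array([ 0.00170674, -0.00112329, -0.00068661,  0.00060042, -0.00224453,
        0.00097434]), 'joint_efforts': array([ 3.63562212e-04, -5.45615208e+01, -2.74325967e+01,  6.46313815e-02,
        1.87738583e-02, -5.11022256e-05]), 'ee_pos': array([0.19103862, 0.59483174, 0.40399724]), 'eef_rot': array([ 0.24288738,  1.55722391, -0.24499115]), 'wrist_force': array([-0.04572777, -0.95227622,  0.18728074]), 'moment': array([-0.01756037, -0.01701553, -0.01262342]), 'finger_gap': 1.0006461041827635}
```

View pics/top0.png

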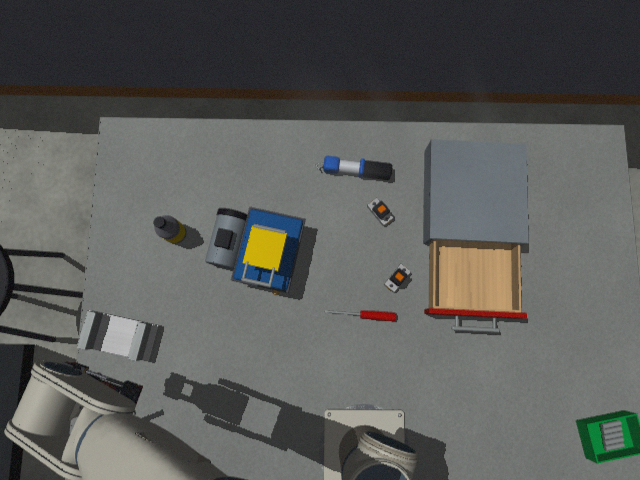

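View pics/side0.png

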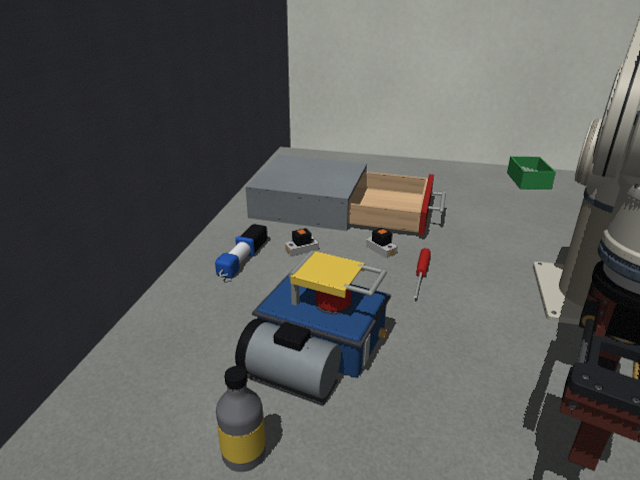

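```bash
python3 - <<'E'
from h import *
snap("top","t1.png",(200,130,420,340),3.5)
snap("top","t2.png",(400,130,550,340),3.5)
snap("side","s1.png",(200,140,480,400),2.8)
E
```

```text
(no output)
```

View pics/t1.png

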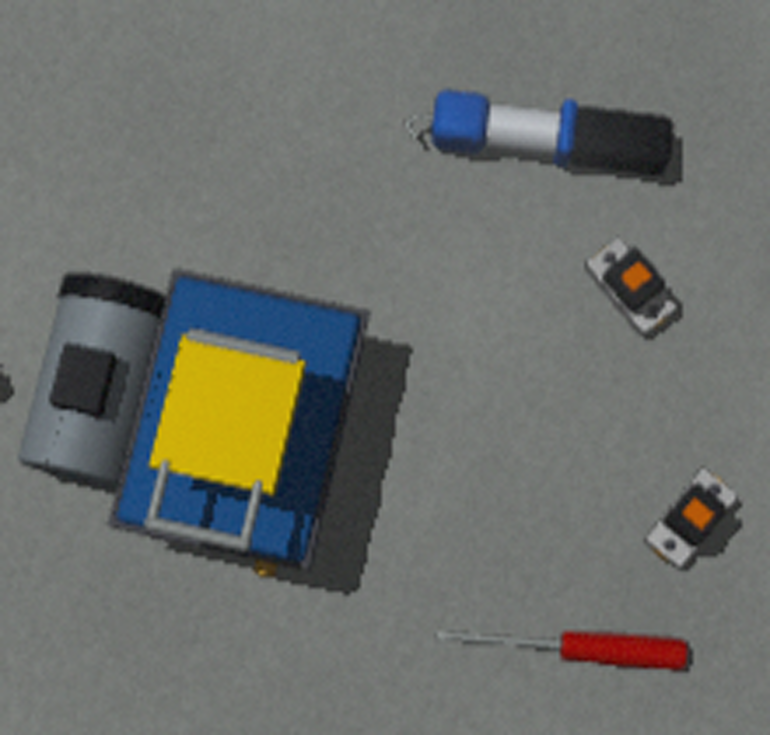

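View pics/t2.png

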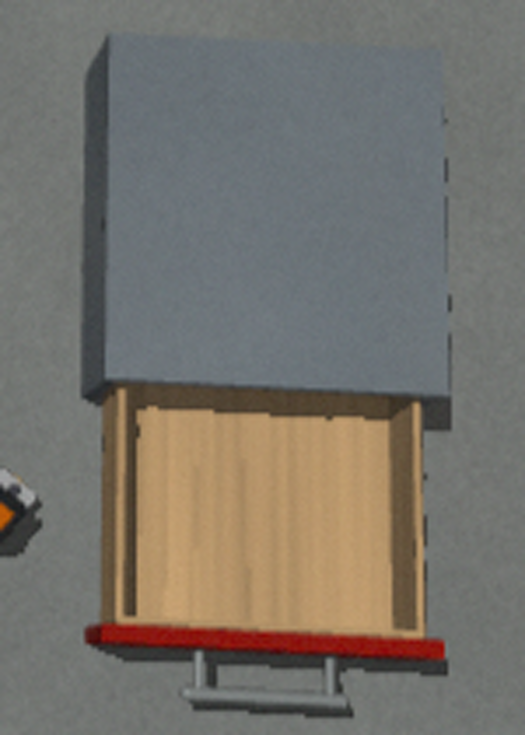

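View pics/s1.png

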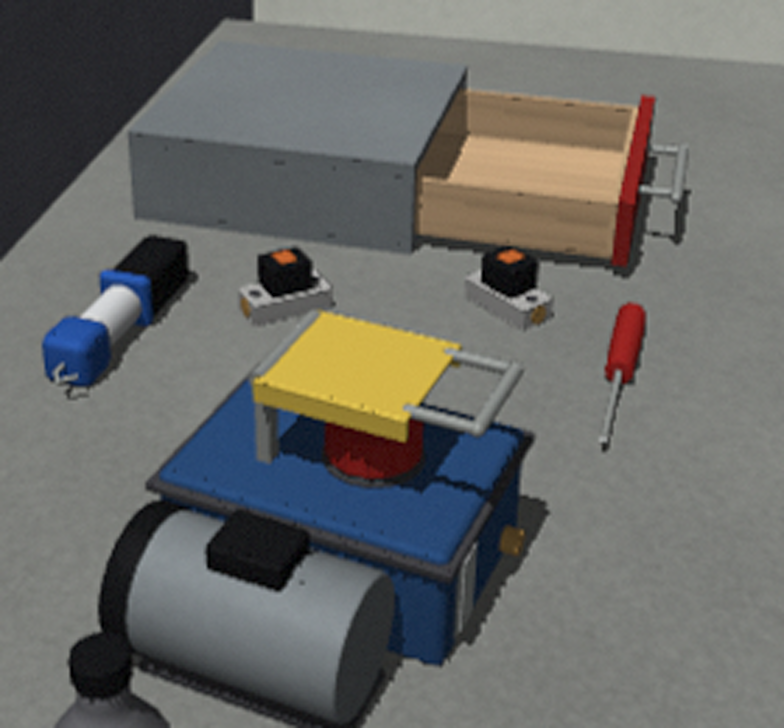

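```bash
python3 - <<'E'
from h import *
c=env.camera("top")
t=lambda u,v,z,o=(200,130): ray(c,o[0]+u/3.5,o[1]+v/3.5,z)[:2]
l1,l2=t(150,524,.158),t(247,543,.158); h1,h2=t(190,333,.158),t(300,355,.158)
print("loop",(l1+l2)/2,l1,l2,"hinge",(h1+h2)/2)
L=(l1+l2)/2;H=(h1+h2)/2;print(np.linalg.norm(H-L))
d=H-L;print("yaw",np.arctan2(d[1],d[0]), np.arctan2(*( (l1-l2)*[-1,1]))) 
# tank corners z=.09
for p in((175,270),(367,313),(308,568),(112,524)):print("tank",t(*p,.09))
for n,p,a,b in(("A",(637,276),(603,253),(663,325)),("B",(698,513),(720,484),(667,553))):
    q=t(*p,.052);A,B=t(*a,.022),t(*b,.022);e=B-A;print(n,q,(A+B)/2,np.arctan2(e[1],e[0]),np.linalg.norm(e))
for p in((110,35),(441,47),(450,395),(106,380)):print("cab",t(*p,.095,(400,130)))
for p in((185,693),(350,706)):print("handle",t(*p,.057,(400,130)))
for p in((88,628),(443,642)):print("front",t(*p,.082,(400,130)))
from scipy.spatial.transform import Rotation as R
print(R.from_rotvec(env.get_obs()['eef_rot']).as_matrix().round(3))
E
```

```text
loop [0.43833656 0.28690917] [0.44485047 0.32246433] [0.43182265 0.25135401] hinge [0.57963622 0.25730358]
0.14436787637439322
yaw -0.2065357558590041 -0.18119630708236978
tank [0.65184936 0.32107062]
tank [0.61918224 0.16921481]
tank [0.41902813 0.2107624 ]
tank [0.45096183 0.36189386]
A [ 0.66104814 -0.04811386] [ 0.65729249 -0.0482936 ] -2.4586564983059174 0.07797320364769465
B [ 0.46873331 -0.09475162] [ 0.46747316 -0.09579391] 2.481756628305522 0.07144765215081166
cab [ 0.8525834  -0.18468425]
cab [ 0.8464081  -0.45286215]
cab [ 0.56069807 -0.44270821]
cab [ 0.56917435 -0.17398782]
handle [ 0.32975664 -0.23732034]
handle [ 0.32118543 -0.36549037]
front [ 0.37793357 -0.15789668]
front [ 0.37030448 -0.43093739]
[[-0.     0.306  0.952]
 [-0.     0.952 -0.306]
 [-1.    -0.001 -0.   ]]
```

```bash
python3 -m handwheel '[0.62,-0.77,0,0,0,-0.23,1, 0.62,-0.77,0,0,0,-0.23,1, 0.62,-0.77,0,0,0,-0.23,1, 0.62,-0.77,0,0,0,-0.23,1, 0.62,-0.77,0,0,0,-0.23,1, 0.62,-0.77,0,0,0,-0.23,1, 0.62,-0.77,0,0,0,-0.23,1]' 20
cat >> h.py <<'E'
from scipy.spatial.transform import Rotation as Rot
def go(pos,yang):
    "print units from present pose to TCP pos (tool down) with tool-y at yaw angle yang"
    o=env.get_obs(); M=Rot.from_rotvec(o['eef_rot']).as_matrix()
    x=np.array([0,0,-1.]);y=np.array([np.cos(yang),np.sin(yang),0]);T=np.column_stack([x,y,np.cross(x,y)])
    print("t",round(o['time'],2),"shift",((np.array(pos)-o['ee_pos'])/.2).round(3),"turn",(Rot.from_matrix(T@M.T).as_rotvec()/np.pi).round(4),"tooly",round(np.arctan2(M[1,1],M[0,1]),3),"pos",o['ee_pos'].round(4),"F",o['wrist_force'].round(1),"gap",round(o['finger_gap'],3),"q6",o['q'][5].round(2))
E
python3 -c "
from h import *
go([.4385,.287,.40],-.205)"
```

```text
time: 0.88
ee_pos: [0.3162, 0.4397, 0.4049]
eef_rot: [0.81, 1.415, -0.81]
wrist_force: [-0.4, -0.1, -0.1]
finger_gap: 1.001
t 0.88 shift [ 0.611 -0.764 -0.024] turn [-0.      0.     -0.2342] tooly 0.531 pos [0.3162 0.4397 0.4049] F [-0.4 -0.1 -0.1] gap 1.001 q6 0.39
```

```bash
python3 -m handwheel '[0.61,-0.765,-0.02,0,0,-0.235,1, 0.61,-0.765,-0.02,0,0,-0.235,1, 0.61,-0.765,-0.02,0,0,-0.235,1, 0.61,-0.765,-0.02,0,0,-0.235,1, 0.61,-0.765,-0.02,0,0,-0.235,1, 0.61,-0.765,-0.02,0,0,-0.235,1, 0.61,-0.765,-0.02,0,0,-0.235,1]' 20
python3 -c "
from h import *
go([.4385,.287,.322],-.205); snap('side','s2.png'); snap('top','t3.png')"
```

```text
time: 1.47
ee_pos: [0.4379, 0.2875, 0.4007]
eef_rot: [1.358, 1.106, -1.358]
wrist_force: [-1.0, 0.4, 0.3]
finger_gap: 0.998
t 1.47 shift [ 0.003 -0.003 -0.393] turn [-0.0001  0.     -0.0004] tooly -0.204 pos [0.4379 0.2875 0.4007] F [-1.   0.4  0.3] gap 0.998 q6 0.76
```

View pics/s2.png

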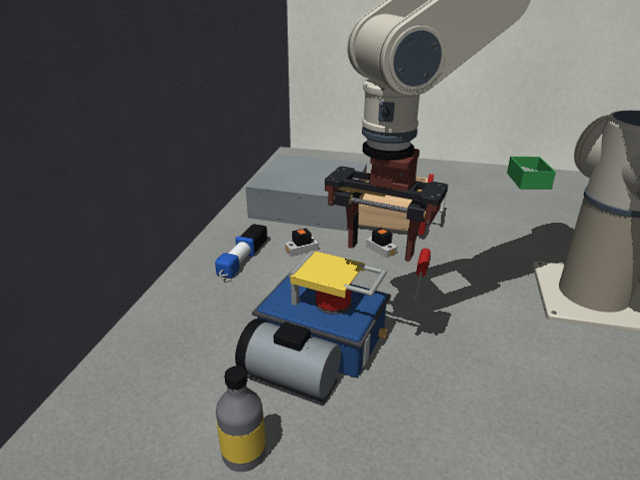

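View pics/t3.png

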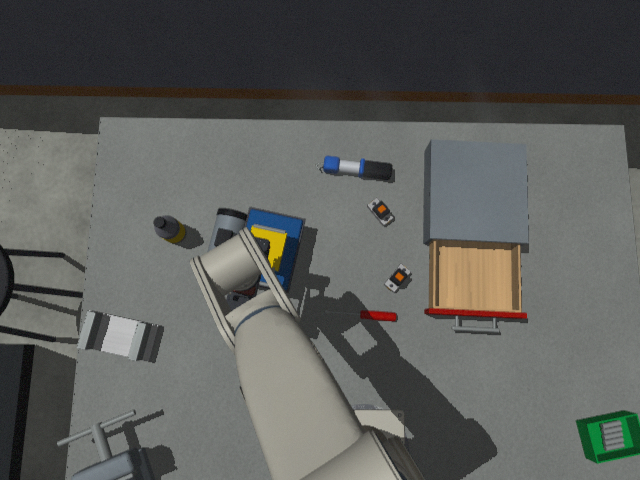

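```bash
python3 -m handwheel '[0,0,0,0,0,0,0.34, 0,0,0,0,0,0,0.34, 0,0,0,0,0,0,0.34, 0,0,0,0,0,0,0.34, 0,0,-0.15,0,0,0,0.34, 0,0,-0.15,0,0,0,0.34]' 20
python3 -c "
from h import *
go([.4385,.287,.322],-.205); snap('side','s3.png',(240,140,480,400),3)"
```

```text
time: 2.07
ee_pos: [0.4357, 0.2877, 0.3676]
eef_rot: [1.35, 1.109, -1.359]
wrist_force: [-1.5, -0.9, -0.5]
finger_gap: 0.584
t 2.07 shift [ 0.014 -0.003 -0.228] turn [ 0.0009 -0.0014 -0.0018] tooly -0.199 pos [0.4357 0.2877 0.3676] F [-1.5 -0.9 -0.5] gap 0.584 q6 0.76
```

View pics/s3.png

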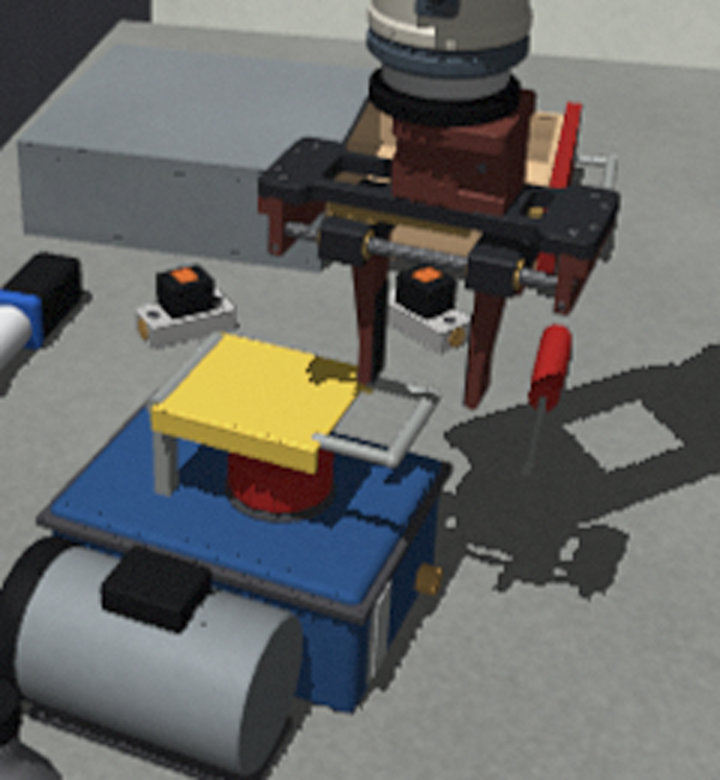

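```bash
python3 -m handwheel '[0,0,0,0,0,0,0.34, 0,0,0,0,0,0,0.34, 0,0,0,0,0,0,0.34, 0,0,0,0,0,0,0.34, 0,0,0,0,0,0,0.34, 0,0,0,0,0,0,0.34]' 20
python3 -c "
from h import *
go([.4385,.287,.322],-.205); snap('side','s4.png',(300,200,480,350),4)"
```

```text
time: 2.62
ee_pos: [0.4372, 0.2881, 0.3711]
eef_rot: [1.356, 1.107, -1.355]
wrist_force: [-0.6, 0.7, -0.1]
finger_gap: 0.342
t 2.62 shift [ 0.007 -0.005 -0.245] turn [-0.0001  0.0002 -0.0013] tooly -0.201 pos [0.4372 0.2881 0.3711] F [-0.6  0.7 -0.1] gap 0.342 q6 0.76
```

View pics/s4.png

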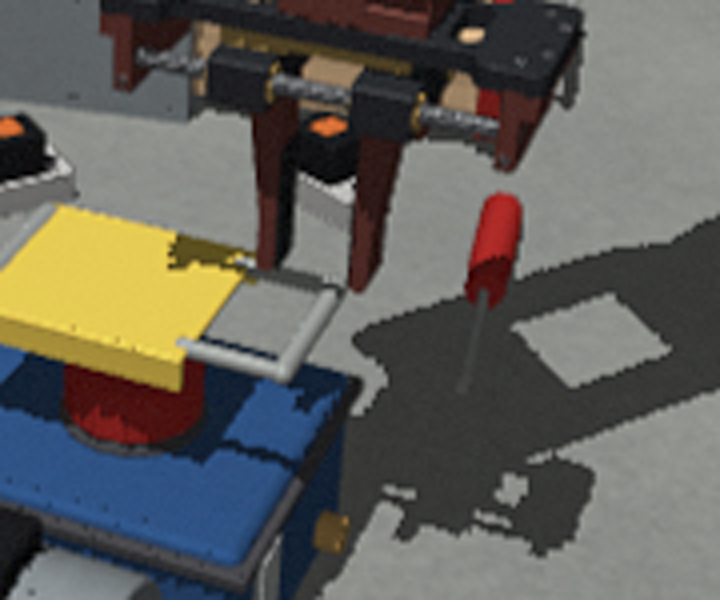

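```bash
python3 -c "
from h import *
c=env.camera('side'); print(proj(c,[.4385,.287,.158]), ray(c,378,282.8,.158), [ray(c,300+x/4,200+y/4,.158) for x,y in((285,374),(340,290))])
o=env.get_obs();p=o['ee_pos'];print((proj(c,p-[0,0,.182])-[300,200])*4)"
```

```text
[377.93770414 281.63251068] [0.43795234 0.29047962 0.158     ] [array([0.44474991, 0.32402268, 0.158     ]), array([0.43011542, 0.25580959, 0.158     ])]
[319.30955591 266.43008593]
```

```bash
python3 -m handwheel '[0.005,-0.003,-0.12,0,0,0,0.34, 0.005,-0.003,-0.245,0,0,0,0.34, 0.005,-0.003,-0.245,0,0,0,0.34, 0.005,-0.003,-0.245,0,0,0,0.34]' 20
python3 -m handwheel '[0,0,0,0,0,0,0.0, 0,0,0,0,0,0,0.0, 0,0,0,0,0,0,0,0,0,0,0,0,0,0,0,0,0,0,0,0,0,0,0,0,0,0,0,0]' 15
python3 -c "
from h import *
go([.4385,.287,.322],-.205); snap('side','s5.png',(300,200,480,350),4)"
```

```text
time: 3.05
ee_pos: [0.4378, 0.2872, 0.321]
eef_rot: [1.353, 1.108, -1.358]
wrist_force: [-0.0, -0.4, -0.3]
finger_gap: 0.34
time: 3.55
ee_pos: [0.4387, 0.2876, 0.3227]
eef_rot: [1.358, 1.107, -1.353]
wrist_force: [1.7, -1.2, 6.1]
finger_gap: 0.108
t 3.55 shift [-0.001 -0.003 -0.003] turn [-0.0003  0.0007 -0.0013] tooly -0.201 pos [0.4387 0.2876 0.3227] F [ 1.7 -1.2  6.1] gap 0.108 q6 0.76
```

View pics/s5.png

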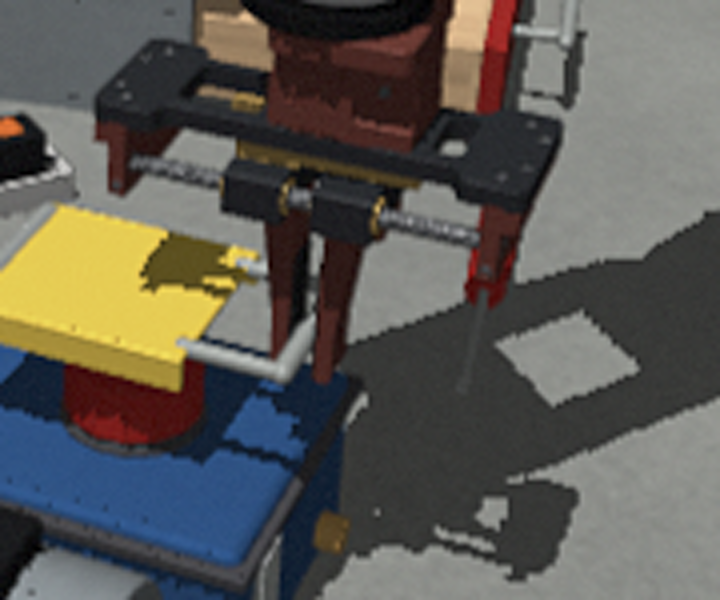

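```bash
python3 -m handwheel '[0.008,-0.002,0.106,0,0,0,0, 0.031,-0.006,0.21,0,0,0,0, 0.069,-0.014,0.309,0,0,0,0, 0.121,-0.025,0.401,0,0,0,0, 0.187,-0.039,0.484,0,0,0,0, 0.263,-0.055,0.556,0,0,0,0, 0.349,-0.073,0.616,0,0,0,0, 0.443,-0.092,0.662,0,0,0,0, 0.543,-0.113,0.693,0,0,0,0, 0.646,-0.135,0.708,0,0,0,0]' 20
python3 -c "
from h import *
go([.4385,.287,.322],-.205); snap('side','s6.png',(240,100,480,400),2.5)"
```

```text
time: 4.43
ee_pos: [0.5677, 0.2603, 0.4635]
eef_rot: [1.355, 1.109, -1.357]
wrist_force: [-0.9, 1.0, -1.2]
finger_gap: 0.106
t 4.43 shift [-0.646  0.134 -0.708] turn [-0.     -0.0006 -0.0013] tooly -0.201 pos [0.5677 0.2603 0.4635] F [-0.9  1.  -1.2] gap 0.106 q6 0.61
```

View pics/s6.png

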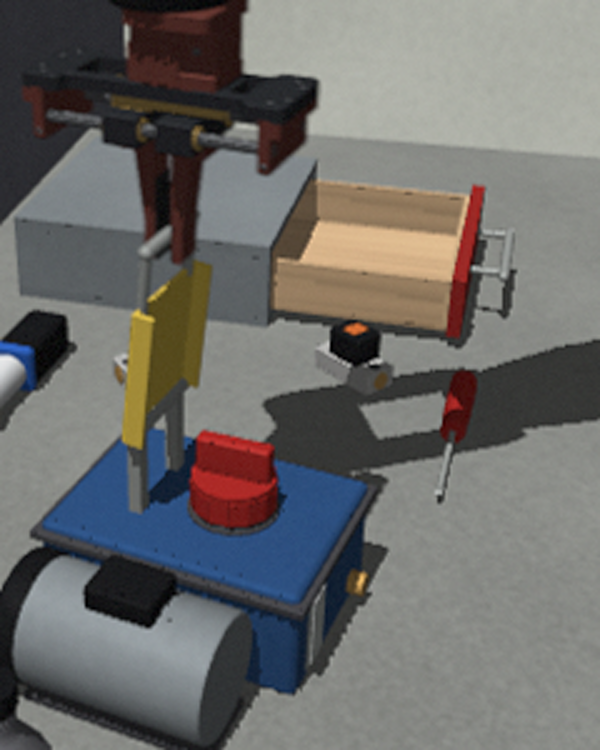

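Cover is held upright. Carry it past the balance point.

```bash
python3 -m handwheel '[0.069,-0.014,0.002,0,0,0,0, 0.139,-0.028,-0.004,0,0,0,0, 0.207,-0.043,-0.017,0,0,0,0, 0.274,-0.057,-0.036,0,0,0,0, 0.338,-0.07,-0.062,0,0,0,0, 0.338,-0.07,-0.062,0,0,0,0]' 20
python3 -m handwheel '[0,0,0,0,0,0,0.4, 0,0,0,0,0,0,0.4, 0,0,0,0,0,0,0.4, 0,0,0,0,0,0,0.4, 0,0,0.1,0,0,0,0.4, 0,0,0.25,0,0,0,0.4, 0,0,0.4,0,0,0,0.4, 0,0,0.5,0,0,0,0.4, 0,0,0.5,0,0,0,0.4]'
python3 -c "
from h import *
go([.4385,.287,.322],-.205); snap('side','s7.png',(140,100,480,400),2)"
```

```text
time: 4.98
ee_pos: [0.6369, 0.2458, 0.4496]
eef_rot: [1.356, 1.106, -1.356]
wrist_force: [0.3, -2.5, 3.2]
finger_gap: 0.103
time: 5.73
ee_pos: [0.6349, 0.2469, 0.5568]
eef_rot: [1.362, 1.105, -1.347]
wrist_force: [-0.2, 0.6, 0.8]
finger_gap: 0.402
t 5.73 shift [-0.982  0.2   -1.174] turn [-0.001   0.0026 -0.0015] tooly -0.2 pos [0.6349 0.2469 0.5568] F [-0.2  0.6  0.8] gap 0.402 q6 0.55
```

View pics/s7.png

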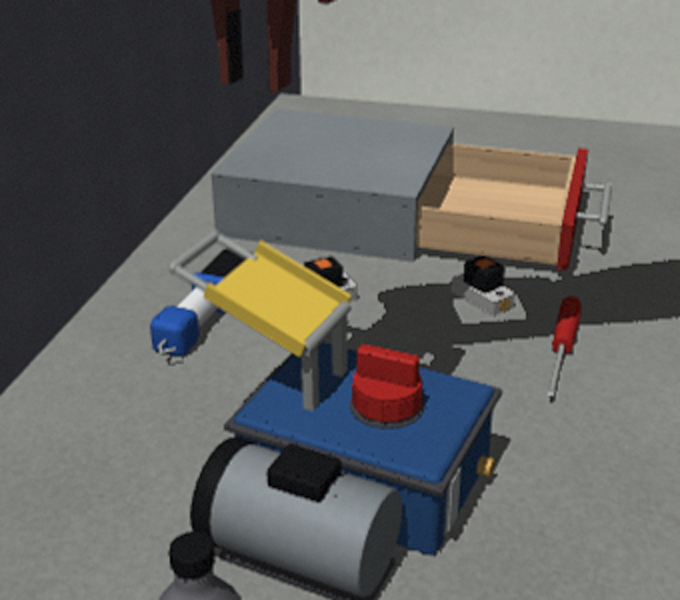

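```bash
python3 -m handwheel '[0,-0.6,0,0,0,0,0.4, 0,-0.9,0,0,0,0,0.4, 0,-0.9,0,0,0,0,0.4, 0,-0.9,0,0,0,0,0.4, 0,-0.9,0,0,0,0,0.4, 0,-0.9,0,0,0,0,0.4]'
python3 -c "
from h import *
go([.517,.2706,.40],-.205); snap('top','t4.png',(180,160,360,310),4); snap('side','s8.png',(220,180,420,330),4)"
```

```text
time: 6.28
ee_pos: [0.6345, 0.0635, 0.5494]
eef_rot: [1.357, 1.106, -1.361]
wrist_force: [-0.5, 0.8, 0.3]
finger_gap: 0.395
t 6.28 shift [-0.587  1.036 -0.747] turn [ 0.0002 -0.0008 -0.0001] tooly -0.205 pos [0.6345 0.0635 0.5494] F [-0.5  0.8  0.3] gap 0.395 q6 0.29
```

View pics/t4.png

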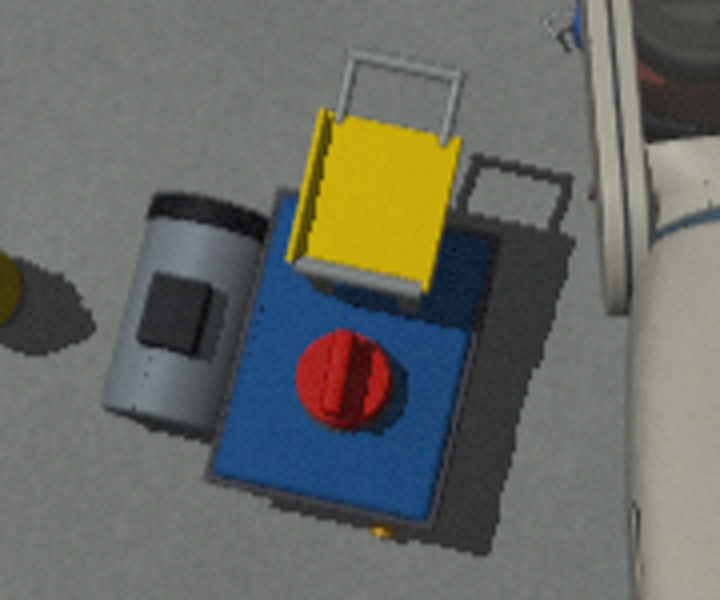

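View pics/s8.png

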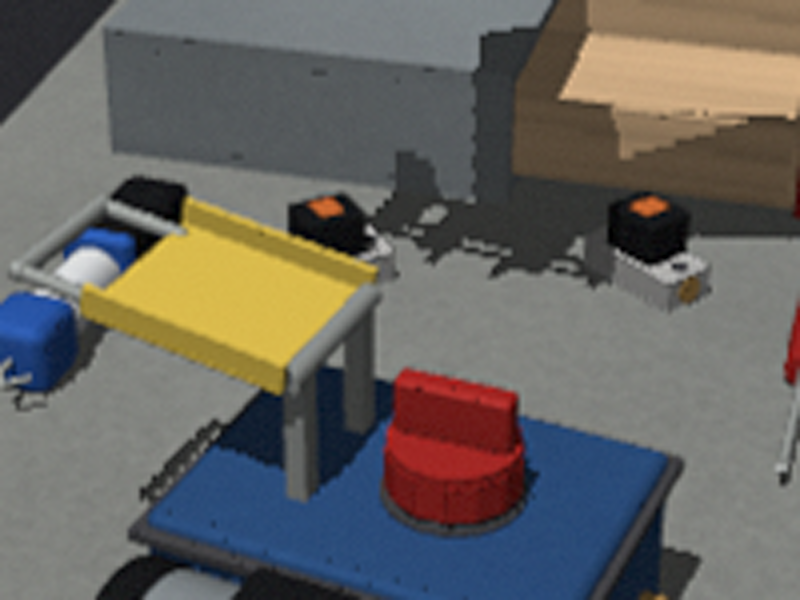

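```bash
python3 -c "
from h import *
c=env.camera('top');s=env.camera('side')
t=lambda u,v,z: ray(c,180+u/4,160+v/4,z)[:2]
g=lambda u,v,z: ray(s,220+u/4,180+v/4,z)[:2]
a,b=t(344,333,.148),t(333,413,.148);e=a-b;print(a,b,(a+b)/2,np.arctan2(e[1],e[0]),np.linalg.norm(e))
a,b=g(400,371,.148),g(517,395,.148);e=a-b;print(a,b,(a+b)/2,np.arctan2(e[1],e[0]),np.linalg.norm(e))
print('cup',t(343,378,.12))
"
```

```text
[0.54169237 0.26750777] [0.48908962 0.27296096] [0.515391   0.27023436] -0.1032983713724406 0.05288465107707841
[0.54356117 0.26801529] [0.48962033 0.27479757] [0.51659075 0.27140643] -0.12507905556718038 0.05436555680670886
cup [0.51612278 0.27025634]
```

```bash
python3 - <<'E'
import cv2
im=cv2.imread('pics/t4.png')[300:450,270:420]
cv2.imwrite('pics/t4b.png',cv2.resize(im,None,fx=4,fy=4,interpolation=cv2.INTER_NEAREST))
E
```

```text
(no output)
```

View pics/t4b.png

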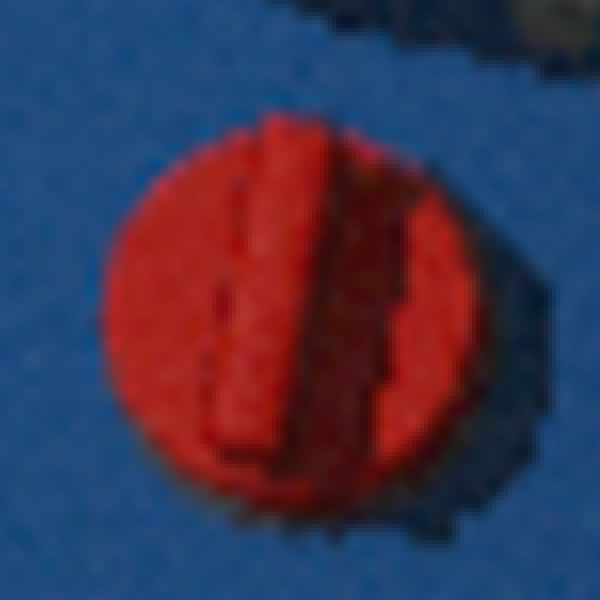

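```bash
python3 -m handwheel '[-0.29,0.5,0,0,0,-0.25,0.5, -0.59,0.9,-0.3,0,0,-0.25,0.5, -0.59,0.9,-0.3,0,0,-0.25,0.5, -0.59,0.9,-0.3,0,0,-0.25,0.5, -0.59,0.9,-0.3,0,0,-0.25,0.5, -0.59,0.9,-0.3,0,0,-0.25,0.5, -0.59,0.9,-0.3,0,0,-0.25,0.5, -0.59,0.9,-0.3,0,0,-0.25,0.5]'
python3 -c "
from h import *
go([.5162,.2706,.38],-1.69)"
```

```text
time: 7.15
ee_pos: [0.5154, 0.2492, 0.4902]
eef_rot: [1.886, 0.571, -1.888]
wrist_force: [0.1, 0.1, 0.6]
finger_gap: 0.502
t 7.15 shift [ 0.004  0.107 -0.551] turn [-0.     -0.0004 -0.225 ] tooly -0.983 pos [0.5154 0.2492 0.4902] F [0.1 0.1 0.6] gap 0.502 q6 1.41
```

```bash
python3 -m handwheel '[0.004,0.1,0,0,0,-0.225,0.5, 0.004,0.107,-0.2,0,0,-0.225,0.5, 0.004,0.107,-0.4,0,0,-0.225,0.5, 0.004,0.107,-0.55,0,0,-0.225,0.5, 0.004,0.107,-0.55,0,0,-0.225,0.5, 0.004,0.107,-0.55,0,0,-0.225,0.5, 0.004,0.107,-0.55,0,0,-0.225,0.5, 0.004,0.107,-0.55,0,0,-0.225,0.5]'
python3 -c "
from h import *
go([.5162,.2706,.305],-1.69);snap('side','s9.png',(220,180,420,330),4)"
```

```text
time: 7.82
ee_pos: [0.518, 0.2683, 0.381]
eef_rot: [-2.161, 0.127, 2.16]
wrist_force: [-0.3, -0.6, -1.0]
finger_gap: 0.498
t 7.82 shift [-0.009  0.012 -0.38 ] turn [-0.0001  0.0001 -0.0004] tooly -1.689 pos [0.518  0.2683 0.381 ] F [-0.3 -0.6 -1. ] gap 0.498 q6 2.15
```

View pics/s9.png

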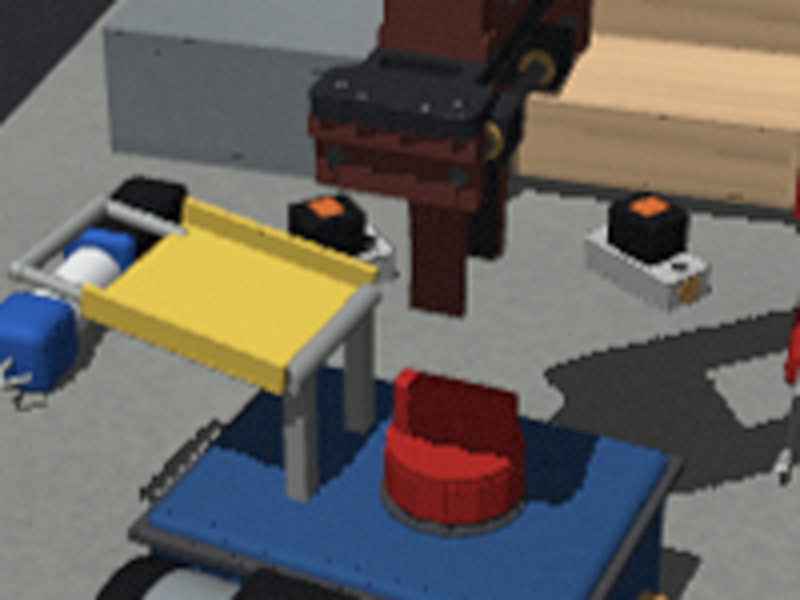

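```bash
python3 -m handwheel '[-0.004,0.006,-0.15,0,0,0,0.5, -0.004,0.006,-0.3,0,0,0,0.5, -0.004,0.006,-0.38,0,0,0,0.5, -0.004,0.006,-0.38,0,0,0,0.5, -0.004,0.006,-0.38,0,0,0,0.5, -0.004,0.006,-0.38,0,0,0,0.5]'
python3 -c "
from h import *
go([.5162,.2706,.305],-1.69)"
python3 -m handwheel '[0,0,0,0,0,0,0.1, 0,0,0,0,0,0,0.1, 0,0,0,0,0,0,0.1, 0,0,0,0,0,0,0.1, 0,0,0,0,0,0,0.1, 0,0,0,0,0,0,0.1, 0,0,0,0,0,0,0.1, 0,0,0,0,0,0,0.1]' 30
python3 -c "
from h import *
go([.5162,.2706,.305],-1.69);snap('side','s10.png',(220,180,420,330),4)"
```

```text
time: 8.37
ee_pos: [0.5172, 0.2692, 0.3054]
eef_rot: [-2.16, 0.13, 2.158]
wrist_force: [-0.3, 0.7, 0.4]
finger_gap: 0.504
t 8.37 shift [-0.005  0.007 -0.002] turn [-0.0001  0.0003  0.0004] tooly -1.691 pos [0.5172 0.2692 0.3054] F [-0.3  0.7  0.4] gap 0.504 q6 2.15
time: 9.03
ee_pos: [0.517, 0.2694, 0.3052]
eef_rot: [-2.159, 0.131, 2.157]
wrist_force: [0.6, 2.7, 2.7]
finger_gap: 0.156
t 9.03 shift [-0.004  0.006 -0.001] turn [-0.0003  0.0002  0.001 ] tooly -1.693 pos [0.517  0.2694 0.3052] F [0.6 2.7 2.7] gap 0.156 q6 2.15
```

View pics/s10.png

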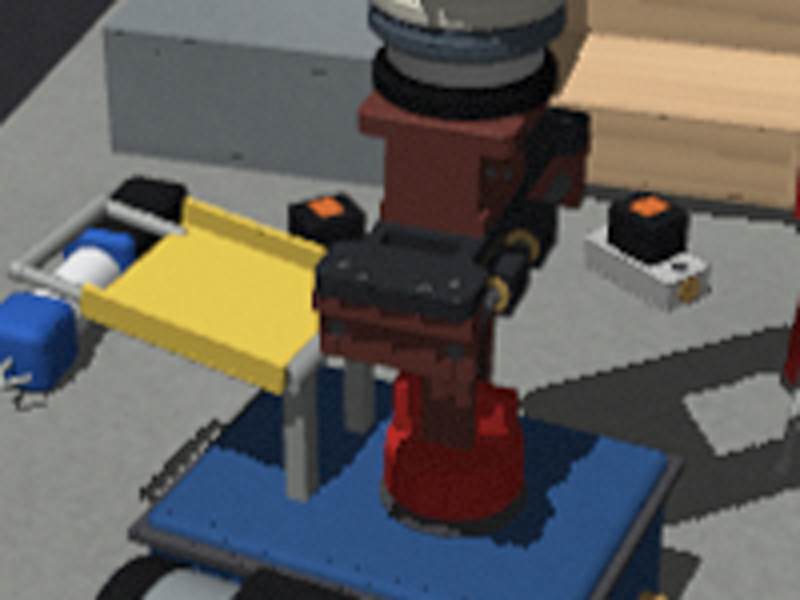

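```bash
python3 -m handwheel '[0,0,0.002,0,0,0.037,0.1, 0,0,0.005,0,0,0.074,0.1, 0,0,0.007,0,0,0.111,0.1, 0,0,0.01,0,0,0.148,0.1, 0,0,0.012,0,0,0.185,0.1, 0,0,0.015,0,0,0.222,0.1, 0,0,0.017,0,0,0.259,0.1, 0,0,0.02,0,0,0.296,0.1, 0,0,0.022,0,0,0.333,0.1, 0,0,0.025,0,0,0.37,0.1]'
python3 -c "
from h import *
go([.5162,.2706,.305],-1.69+.37*3.1416);snap('side','s11.png',(220,180,420,330),4)"
```

```text
time: 9.92
ee_pos: [0.5171, 0.269, 0.3098]
eef_rot: [1.585, 0.913, -1.584]
wrist_force: [1.8, 0.9, -0.8]
finger_gap: 0.155
t 9.92 shift [-0.004  0.008 -0.024] turn [ 0.      0.0002 -0.0009] tooly -0.525 pos [0.5171 0.269  0.3098] F [ 1.8  0.9 -0.8] gap 0.155 q6 0.98
```

View pics/s11.png

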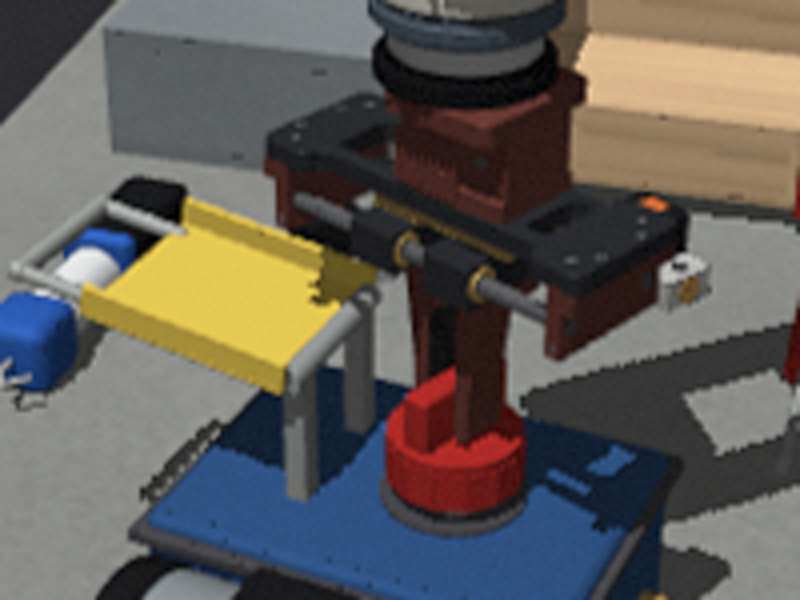

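Turning with it. Continue.

```bash
python3 -m handwheel '[0,0,0.002,0,0,0.037,0.1, 0,0,0.005,0,0,0.074,0.1, 0,0,0.007,0,0,0.111,0.1, 0,0,0.01,0,0,0.148,0.1, 0,0,0.012,0,0,0.185,0.1, 0,0,0.015,0,0,0.222,0.1, 0,0,0.017,0,0,0.259,0.1, 0,0,0.02,0,0,0.296,0.1, 0,0,0.022,0,0,0.333,0.1, 0,0,0.025,0,0,0.37,0.1]'
python3 -m handwheel '[0,0,0.002,0,0,0.037,0.1, 0,0,0.005,0,0,0.074,0.1, 0,0,0.007,0,0,0.111,0.1, 0,0,0.01,0,0,0.148,0.1, 0,0,0.012,0,0,0.185,0.1, 0,0,0.012,0,0,0.185,0.1]'
python3 -c "
from h import *
go([.5162,.2706,.305],1.1);snap('side','s12.png',(220,180,420,330),4)"
```

```text
time: 10.8
ee_pos: [0.5169, 0.2688, 0.3146]
eef_rot: [0.73, 1.444, -0.731]
wrist_force: [0.2, -0.6, -1.7]
finger_gap: 0.159
time: 11.3
ee_pos: [0.5174, 0.2691, 0.3174]
eef_rot: [0.28, 1.551, -0.279]
wrist_force: [1.9, 3.2, -0.8]
finger_gap: 0.158
t 11.3 shift [-0.006  0.008 -0.062] turn [-0.0001  0.0004 -0.0364] tooly 1.214 pos [0.5174 0.2691 0.3174] F [ 1.9  3.2 -0.8] gap 0.158 q6 -0.76
```

View pics/s12.png

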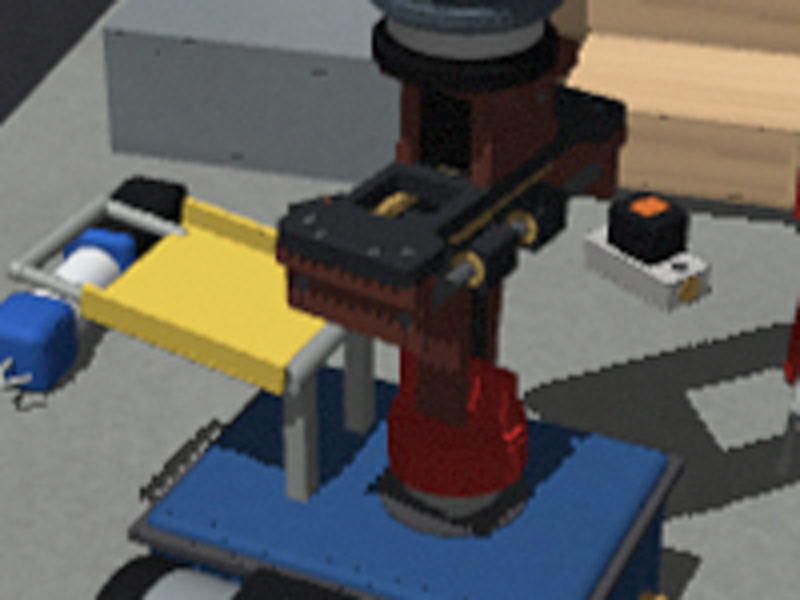

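```bash
python3 -m handwheel '[0,0,0.02,0,0,0.02,0.1, 0,0,0.04,0,0,0.02,0.1, 0,0,0.06,0,0,0.02,0.1, 0,0,0.06,0,0,0.02,0.1]'
python3 -m handwheel '[0,0,0.05,0,0,0,0.1, 0,0,0.1,0,0,0,0.1, 0,0,0.2,0,0,0,0.1, 0,0,0.3,0,0,0,0.1, 0,0,0.4,0,0,0,0.1, 0,0,0.4,0,0,0,0.1]'
python3 -c "
from h import *
go([.5162,.2706,.305],1.1);snap('side','s13.png')"
```

```text
time: 11.68
ee_pos: [0.5167, 0.2689, 0.3298]
eef_rot: [0.234, 1.558, -0.235]
wrist_force: [0.8, -0.4, -1.0]
finger_gap: 0.155
time: 12.18
ee_pos: [0.5179, 0.2695, 0.4142]
eef_rot: [0.235, 1.552, -0.229]
wrist_force: [-0.2, -0.6, -0.8]
finger_gap: 0.161
t 12.18 shift [-0.008  0.005 -0.546] turn [-0.0008  0.0022 -0.0556] tooly 1.275 pos [0.5179 0.2695 0.4142] F [-0.2 -0.6 -0.8] gap 0.161 q6 -0.82
```

View pics/s13.png

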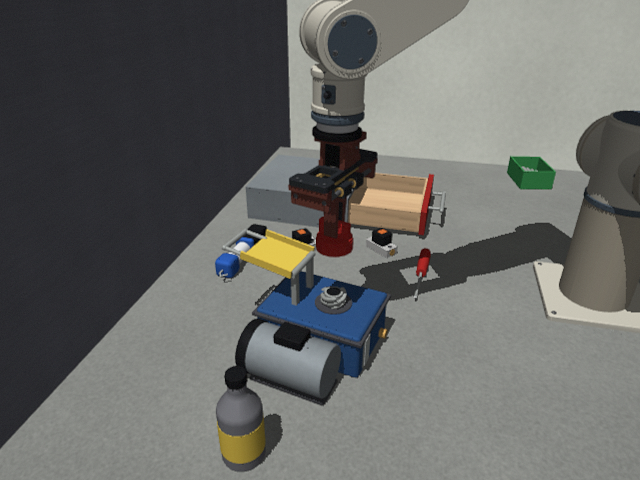

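```bash
python3 -m handwheel '[0,-0.2,0,0,0,0,0.1, 0,-0.4,0,0,0,0,0.1, -0.05,-0.6,0,0,0,0,0.1, -0.1,-0.8,-0.1,0,0,0,0.1, -0.1,-0.95,-0.2,0,0,0,0.1, -0.1,-0.95,-0.2,0,0,0,0.1]' 45
python3 -m handwheel '[0,-0.2,0,0,0,0,0.1, 0,-0.4,0,0,0,0,0.1, -0.05,-0.6,0,0,0,0,0.1, -0.1,-0.8,0,0,0,0,0.1, -0.1,-0.95,0,0,0,0,0.1, -0.1,-0.95,0,0,0,0,0.1]'
python3 -c "
from h import *
c=env.camera('top')
t=lambda u,v,z: ray(c,400+u/3.5,130+v/3.5,z)[:2].round(4)
print([t(*p,.022) for p in((135,615),(392,628),(135,410),(392,415))],[t(*p,.082) for p in((120,628),(420,636))])
go([.47,-.362,.36],1.275);snap('side','s14.png')"
```

```text
time: 12.73
ee_pos: [0.4942, 0.0746, 0.3652]
eef_rot: [0.232, 1.565, -0.238]
wrist_force: [-0.7, -0.3, -1.1]
finger_gap: 0.159
time: 13.23
ee_pos: [0.4764, -0.1147, 0.3689]
eef_rot: [0.234, 1.558, -0.236]
wrist_force: [0.0, 0.6, -1.3]
finger_gap: 0.157
[array([ 0.3912, -0.2082]), array([ 0.3831, -0.4147]), array([ 0.5578, -0.2131]), array([ 0.5563, -0.4243])] [array([ 0.3782, -0.1825]), array([ 0.3747, -0.4135])]
t 13.28 shift [-0.033 -1.245 -0.044] turn [-0.     -0.0002  0.0013] tooly 1.271 pos [ 0.4766 -0.1129  0.3688] F [ 0.4  0.2 -1.2] gap 0.155 q6 -1.53
```

View pics/s14.png

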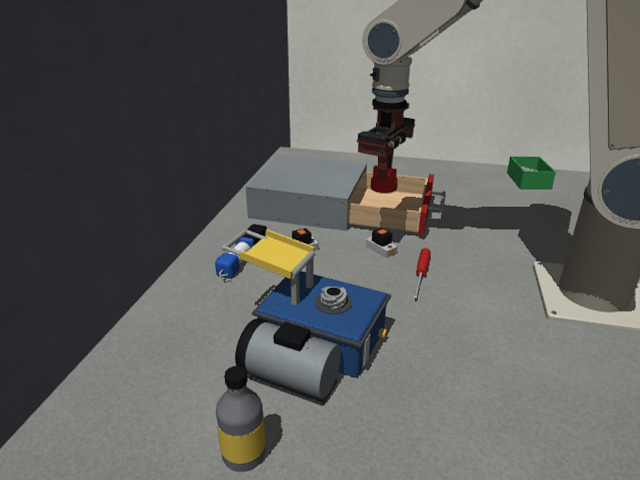

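```bash
python3 -m handwheel '[0,-0.2,0,0,0,0,0.1, 0,-0.4,0,0,0,0,0.1, -0.01,-0.6,0,0,0,0,0.1, -0.02,-0.8,0,0,0,0,0.1, -0.03,-0.98,0,0,0,0,0.1, -0.03,-0.98,0,0,0,0,0.1]'
python3 -m handwheel '[0,-0.15,0,0,0,0,0.1, 0,-0.28,0,0,0,0,0.1, 0,-0.28,-0.15,0,0,0,0.1, 0,-0.28,-0.3,0,0,0,0.1, 0,-0.28,-0.45,0,0,0,0.1, 0,-0.28,-0.55,0,0,0,0.1, 0,-0.28,-0.55,0,0,0,0.1]'
python3 -c "
from h import *
go([.47,-.362,.232],1.275);snap('side','s15.png',(300,80,480,260),3)"
```

```text
time: 13.83
ee_pos: [0.4716, -0.3106, 0.3692]
eef_rot: [0.232, 1.557, -0.235]
wrist_force: [0.3, 0.3, -1.1]
finger_gap: 0.153
time: 14.42
ee_pos: [0.4703, -0.3601, 0.2546]
eef_rot: [0.234, 1.566, -0.227]
wrist_force: [-0.6, 0.5, -1.6]
finger_gap: 0.159
t 14.42 shift [-0.001 -0.01  -0.113] turn [-0.0018 -0.0021 -0.0007] tooly 1.277 pos [ 0.4703 -0.3601  0.2546] F [-0.6  0.5 -1.6] gap 0.159 q6 -1.95
```

View pics/s15.png

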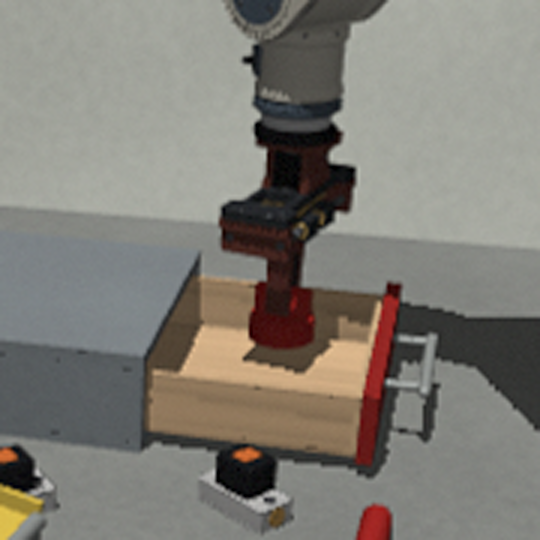

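```bash
python3 -m handwheel '[0,0,-0.05,0,0,0,0.1, 0,0,-0.08,0,0,0,0.1, 0,0,-0.1,0,0,0,0.1, 0,0,-0.11,0,0,0,0.1, 0,0,-0.11,0,0,0,0.1]'
python3 -m handwheel '[0,0,0,0,0,0,0.45, 0,0,0,0,0,0,0.45, 0,0,0,0,0,0,0.45, 0,0,0,0,0,0,0.45, 0,0,0,0,0,0,0.45, 0,0,0,0,0,0,0.45, 0,0,0.1,0,0,0,0.45, 0,0,0.3,0,0,0,0.45, 0,0,0.5,0,0,0,0.45, 0,0,0.5,0,0,0,0.45]' 30
python3 -c "
from h import *
go([.47,-.362,.232],1.275);snap('side','s16.png',(280,120,480,270),4)"
```

```text
time: 14.88
ee_pos: [0.471, -0.3629, 0.2374]
eef_rot: [0.232, 1.558, -0.232]
wrist_force: [-0.1, 0.7, -0.7]
finger_gap: 0.152
time: 15.72
ee_pos: [0.4728, -0.3645, 0.3445]
eef_rot: [0.227, 1.549, -0.236]
wrist_force: [1.3, -0.9, 0.3]
finger_gap: 0.449
t 15.72 shift [-0.014  0.012 -0.563] turn [ 0.0023  0.0028 -0.0002] tooly 1.276 pos [ 0.4728 -0.3645  0.3445] F [ 1.3 -0.9  0.3] gap 0.449 q6 -1.95
```

View pics/s16.png

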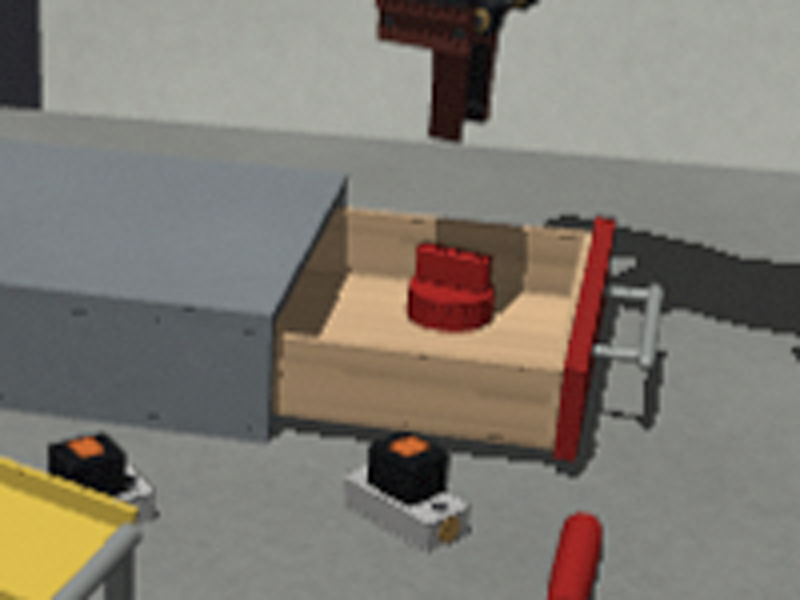

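```bash
python3 -c "
from h import *
snap('top','t5.png',(340,180,540,330),4);snap('side','s17.png',(260,200,420,280),5)"
```

```text
(no output)
```

View pics/t5.png

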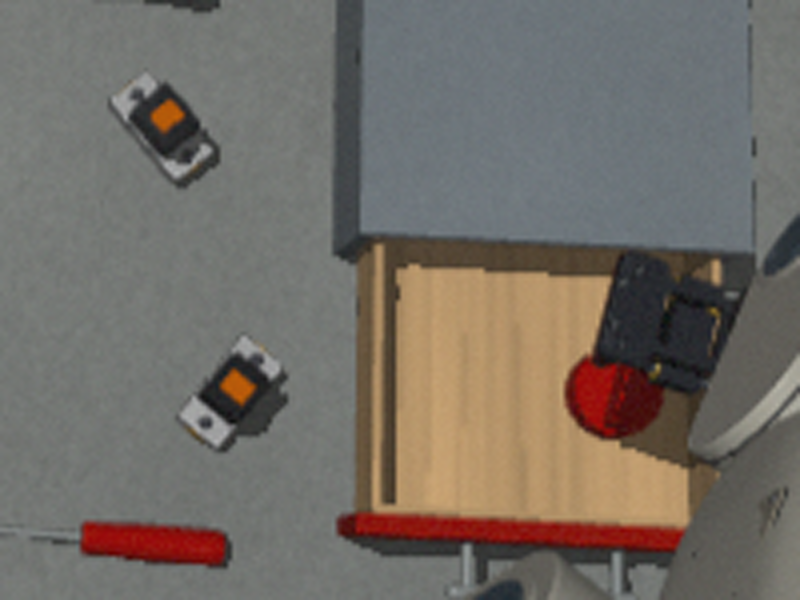

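View pics/s17.png

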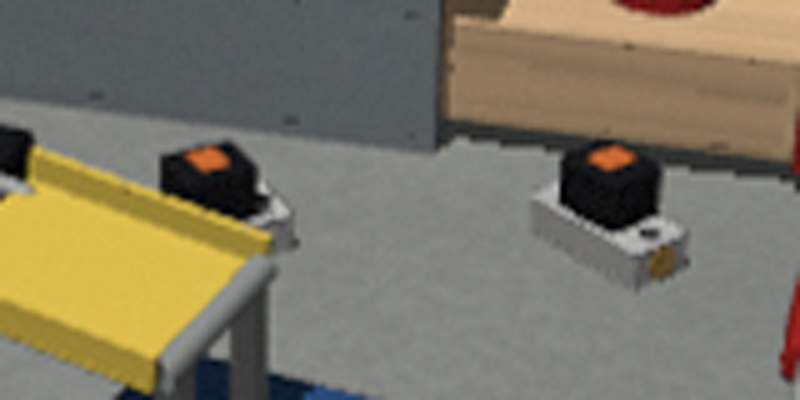

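```bash
python3 - <<'E'
from h import *
c=env.camera('top');s=env.camera('side')
t=lambda u,v,z: ray(c,340+u/4,180+v/4,z)[:2]
for n,P,o in(("B",((243,336),(286,370),(222,446),(180,412)),(238,386)),("A",((147,72),(109,98),(180,182),(217,152)),(167,115))):
    P=[t(*p,.022) for p in P]; r,wh,a=cv2.minAreaRect((np.array(P)*1000).astype(np.float32)); print(n,r,wh,a,(P[2]-P[1]),[np.arctan2(*((P[i]-P[j])[::-1])).round(3) for i,j in((2,1),(3,0))],t(*o,.052))
g=lambda u,v,z: ray(s,260+u/5,200+v/5,z)[:2]
print('side',g(612,159,.052),g(208,158,.052))
e=g(690,235,.022)-g(575,175,.022);
P=[g(533,203,.022),g(640,252,.022),g(688,230,.022)];print(np.arctan2(*(P[0]-P[1])[::-1]))
go([.468,-.095,.4],-.66+1.571)
E
```

```text
B (468.52166748046875, -96.11611938476562) (38.5062370300293, 71.97325897216797) 50.23302459716797 [-0.05430846  0.04624673] [np.float64(2.436), np.float64(2.448)] [ 0.46893436 -0.09495322]
A (661.0809326171875, -47.934017181396484) (79.9927978515625, 35.170318603515625) 39.777259826660156 [-0.06162213 -0.051006  ] [np.float64(-2.45), np.float64(-2.436)] [ 0.66135129 -0.04740538]
side [ 0.46902166 -0.09118629] [ 0.66184135 -0.04574909]
-0.5594922397264717
t 15.97 shift [-0.012  1.338  0.32 ] turn [-0.0006 -0.0005 -0.1161] tooly 1.276 pos [ 0.4704 -0.3626  0.336 ] F [ 0.3 -0.1 -0.5] gap 0.453 q6 -1.95
```

```bash
python3 -m handwheel '[0,0,0.2,0,0,0,0.8, 0,0.2,0.2,0,0,-0.037,0.8, 0,0.4,0.2,0,0,-0.074,0.8, 0,0.6,0.2,0,0,-0.116,0.8, 0,0.8,0.2,0,0,-0.116,0.8, 0,1,0.2,0,0,-0.116,0.8, 0,1,0.2,0,0,-0.116,0.8]'
python3 -m handwheel '[-0.005,0.2,0,0,0,0,0.8, -0.005,0.34,0,0,0,0,0.8, -0.005,0.34,-0.2,0,0,0,0.8, -0.005,0.34,-0.4,0,0,0,0.8, -0.005,0.34,-0.4,0,0,0,0.8, -0.005,0.34,-0.4,0,0,0,0.8]'
python3 -c "
from h import *
go([.4685,-.0945,.208],.91);snap('side','s18.png',(300,120,460,280),4);snap('top','t6.png',(340,180,540,330),4)"
```

```text
time: 16.55
ee_pos: [0.4697, -0.1577, 0.3754]
eef_rot: [0.515, 1.515, -0.513]
wrist_force: [-0.1, 0.9, -0.5]
finger_gap: 0.798
time: 17.05
ee_pos: [0.469, -0.0949, 0.2951]
eef_rot: [0.516, 1.516, -0.517]
wrist_force: [0.0, -0.0, 0.7]
finger_gap: 0.797
t 17.05 shift [-0.002  0.002 -0.435] turn [-0.0005 -0.0023 -0.0004] tooly 0.911 pos [ 0.469  -0.0949  0.2951] F [ 0.  -0.   0.7] gap 0.797 q6 -1.14
```

View pics/s18.png

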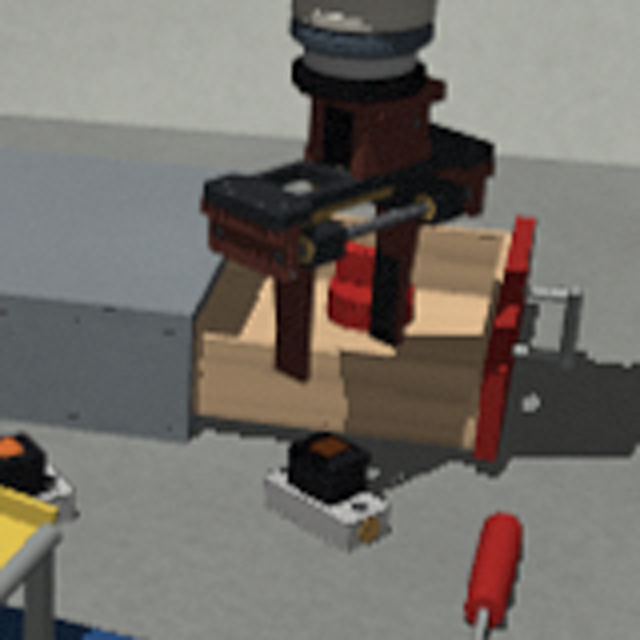

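View pics/t6.png

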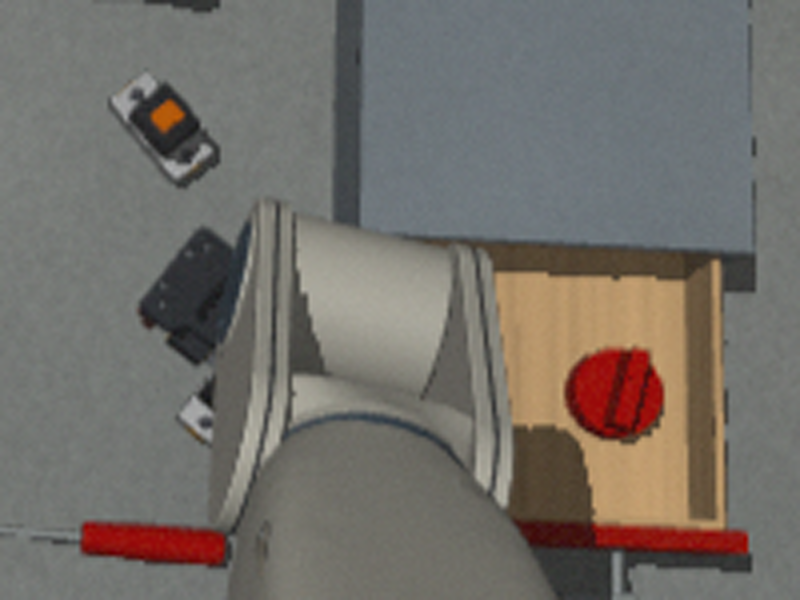

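```bash
python3 -m handwheel '[-0.002,0.002,-0.2,0,0,0,0.8, -0.002,0.002,-0.35,0,0,0,0.8, -0.002,0.002,-0.435,0,0,0,0.8, -0.002,0.002,-0.435,0,0,0,0.8, -0.002,0.002,-0.435,0,0,0,0.2, -0.002,0.002,-0.435,0,0,0,0.2, -0.002,0.002,-0.435,0,0,0,0.2, -0.002,0.002,-0.435,0,0,0,0.2, -0.002,0.002,-0.435,0,0,0,0.2, -0.002,0.002,-0.435,0,0,0,0.2]' 40
python3 -m handwheel '[0,0,0,0,0,0,0.2, 0,0,0,0,0,0,0.2, 0,0,0,0,0,0,0.2]' 40
python3 -m handwheel '[0,0,0.1,0,0,0,0.2, 0,0,0.2,0,0,0,0.2, 0,0,0.35,0,0,0,0.2, 0,0,0.5,0,0,0,0.2, 0,0,0.5,0,0,0,0.2]' 40
python3 -c "
from h import *
go([.512,-.255,.36],0);snap('side','s19.png',(260,100,460,280),4)"
```

```text
time: 17.98
ee_pos: [0.4697, -0.0946, 0.211]
eef_rot: [0.516, 1.507, -0.516]
wrist_force: [1.6, 2.2, 4.7]
finger_gap: 0.387
time: 18.23
ee_pos: [0.4698, -0.0946, 0.211]
eef_rot: [0.516, 1.507, -0.516]
wrist_force: [-0.5, 0.3, 7.7]
finger_gap: 0.384
time: 18.65
ee_pos: [0.4709, -0.0948, 0.3146]
eef_rot: [0.516, 1.501, -0.515]
wrist_force: [0.9, -0.9, -2.9]
finger_gap: 0.387
t 18.65 shift [ 0.205 -0.801  0.227] turn [ 0.0015  0.0019 -0.2901] tooly 0.911 pos [ 0.4709 -0.0948  0.3146] F [ 0.9 -0.9 -2.9] gap 0.387 q6 -1.13
```

View pics/s19.png

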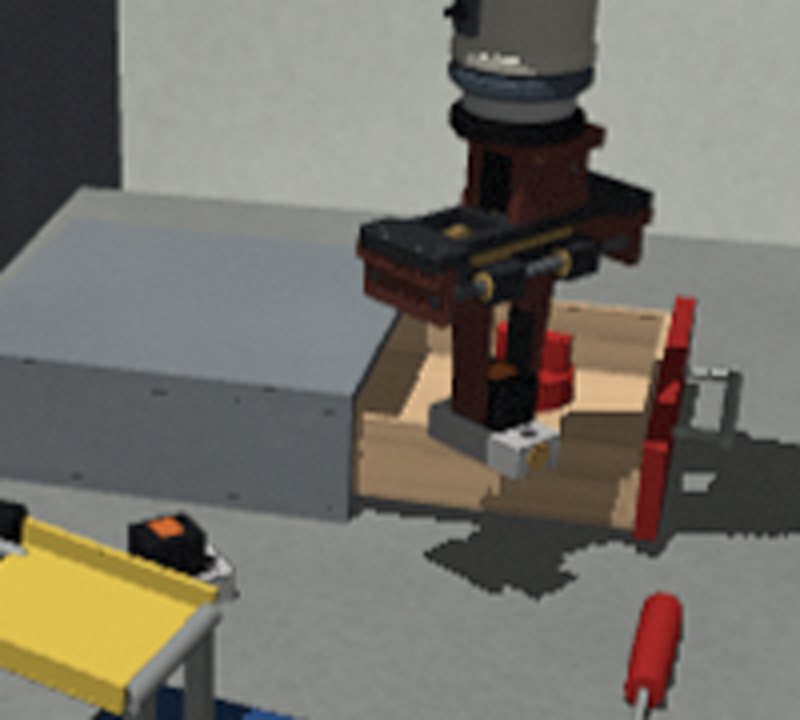

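```bash
python3 -m handwheel '[0.02,-0.1,0.05,0,0,-0.037,0.2, 0.05,-0.2,0.1,0,0,-0.074,0.2, 0.08,-0.3,0.1,0,0,-0.111,0.2, 0.11,-0.4,0.1,0,0,-0.148,0.2, 0.14,-0.5,0.1,0,0,-0.185,0.2, 0.17,-0.6,0.1,0,0,-0.222,0.2, 0.2,-0.7,0.1,0,0,-0.259,0.2, 0.205,-0.8,0.1,0,0,-0.29,0.2, 0.205,-0.8,0.1,0,0,-0.29,0.2, 0.205,-0.8,0.1,0,0,-0.29,0.2]' 
python3 -c "
from h import *
go([.512,-.255,.233],-.02);snap('side','s20.png',(260,100,460,280),4)"
```

```text
time: 19.53
ee_pos: [0.5098, -0.255, 0.3282]
eef_rot: [1.209, 1.212, -1.211]
wrist_force: [-0.3, 0.7, -3.9]
finger_gap: 0.388
t 19.53 shift [ 0.011  0.    -0.476] turn [-0.0005 -0.0009 -0.0063] tooly -0.0 pos [ 0.5098 -0.255   0.3282] F [-0.3  0.7 -3.9] gap 0.388 q6 -0.48
```

View pics/s20.png

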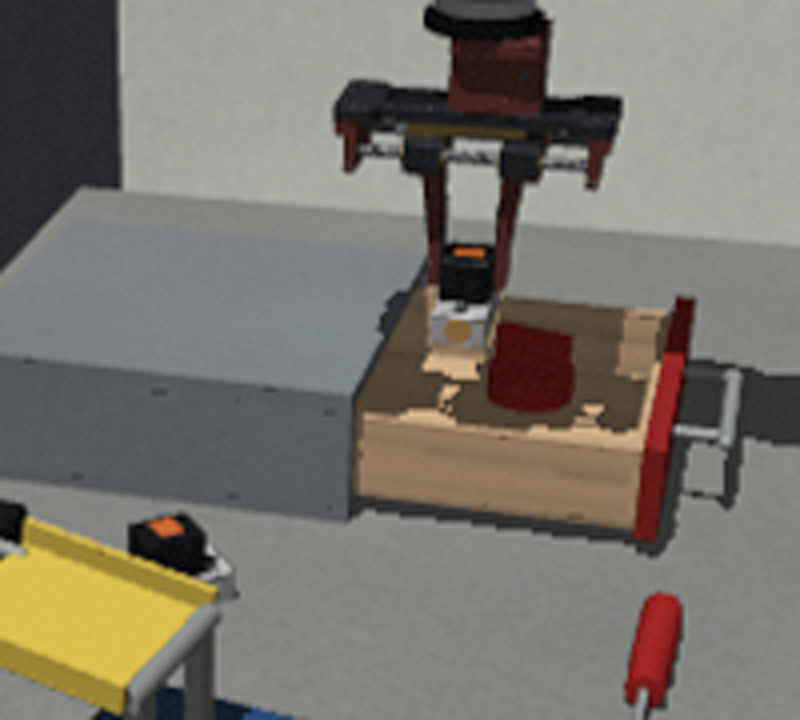

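```bash
python3 -m handwheel '[0,0,-0.15,0,0,0,0.2, 0,0,-0.3,0,0,0,0.2, 0,0,-0.4,0,0,0,0.2, 0,0,-0.45,0,0,0,0.2, 0,0,-0.465,0,0,0,0.2, 0,0,-0.475,0,0,0,0.2, 0,0,-0.475,0,0,0,0.2]' 
python3 -m handwheel '[0,0,0,0,0,0,0.52, 0,0,0,0,0,0,0.52, 0,0,0,0,0,0,0.52, 0,0,0,0,0,0,0.52, 0,0,0.1,0,0,0,0.52, 0,0,0.25,0,0,0,0.52, 0,0,0.45,0,0,0,0.52, 0,0,0.65,0,0,0,0.52, 0,0,0.65,0,0,0,0.52]' 
python3 -c "
from h import *
go([.661,-.0475,.36],.69+1.571);go([.661,-.0475,.36],.69-1.571);snap('side','s21.png',(260,100,460,280),4)"
```

```text
time: 20.17
ee_pos: [0.5109, -0.2544, 0.2357]
eef_rot: [1.209, 1.209, -1.208]
wrist_force: [0.5, -0.6, -2.9]
finger_gap: 0.381
time: 20.92
ee_pos: [0.5126, -0.2557, 0.3733]
eef_rot: [1.21, 1.196, -1.203]
wrist_force: [1.5, -0.6, 0.3]
finger_gap: 0.521
t 20.92 shift [ 0.742  1.041 -0.066] turn [-0.0031  0.0041  0.7196] tooly 0.0 pos [ 0.5126 -0.2557  0.3733] F [ 1.5 -0.6  0.3] gap 0.521 q6 -0.48
t 20.92 shift [ 0.742  1.041 -0.066] turn [ 0.0034  0.0026 -0.2805] tooly 0.0 pos [ 0.5126 -0.2557  0.3733] F [ 1.5 -0.6  0.3] gap 0.521 q6 -0.48
```

View pics/s21.png

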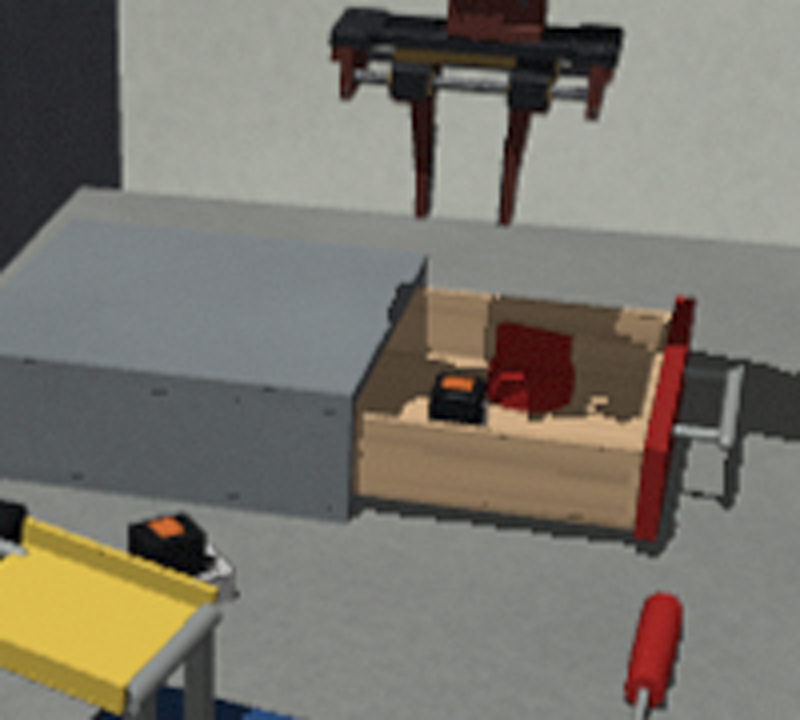

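```bash
python3 -m handwheel '[0.1,0.15,0,0,0,-0.037,0.8, 0.2,0.3,0,0,0,-0.074,0.8, 0.3,0.45,0,0,0,-0.111,0.8, 0.4,0.6,0,0,0,-0.148,0.8, 0.5,0.7,0,0,0,-0.185,0.8, 0.6,0.8,0,0,0,-0.222,0.8, 0.7,0.9,0,0,0,-0.259,0.8, 0.74,1,0,0,0,-0.28,0.8, 0.74,1,0,0,0,-0.28,0.8]'
python3 -m handwheel '[0,0.04,-0.1,0,0,0,0.8, 0,0.04,-0.2,0,0,0,0.8, 0,0.04,-0.3,0,0,0,0.8, 0,0.04,-0.3,0,0,0,0.8]'
python3 -c "
from h import *
go([.661,-.0475,.209],.69-1.571);snap('top','t7.png',(340,150,540,330),4);snap('side','s22.png',(240,120,400,280),4)"
```

```text
time: 21.72
ee_pos: [0.6597, -0.0513, 0.364]
eef_rot: [1.821, 0.657, -1.822]
wrist_force: [0.1, -0.7, 0.3]
finger_gap: 0.799
time: 22.05
ee_pos: [0.6562, -0.0469, 0.3005]
eef_rot: [1.814, 0.66, -1.829]
wrist_force: [-1.2, 0.1, -0.6]
finger_gap: 0.801
t 22.05 shift [ 0.024 -0.003 -0.457] turn [-0.0002 -0.0026 -0.0009] tooly -0.878 pos [ 0.6562 -0.0469  0.3005] F [-1.2  0.1 -0.6] gap 0.801 q6 0.79
```

View pics/t7.png

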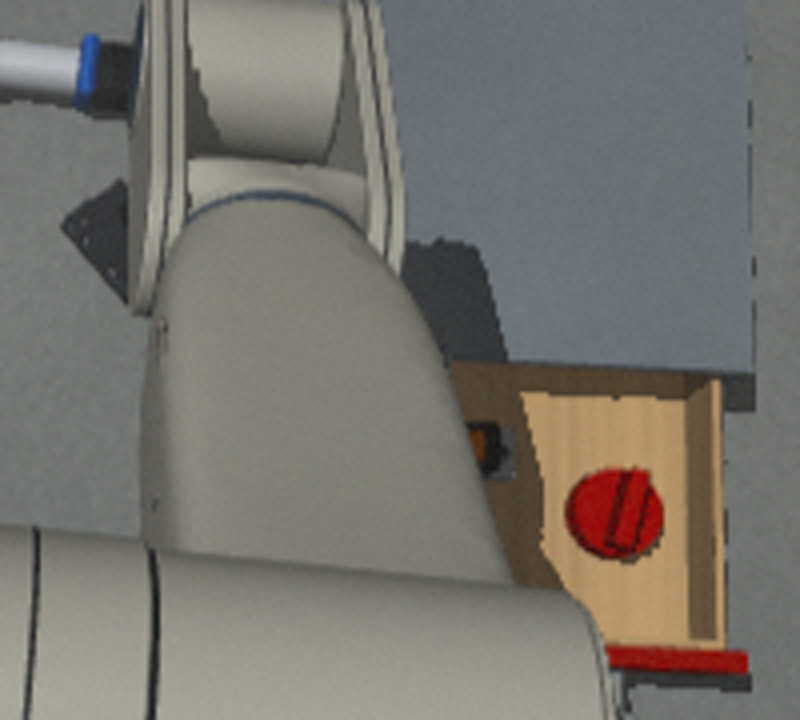

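View pics/s22.png

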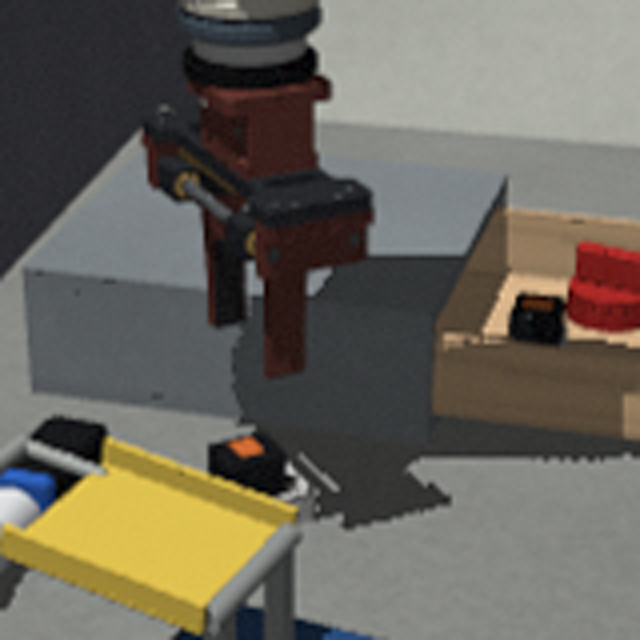

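```bash
python3 -m handwheel '[0.006,-0.002,-0.2,0,0,0,0.8, 0.006,-0.002,-0.35,0,0,0,0.8, 0.006,-0.002,-0.45,0,0,0,0.8, 0.006,-0.002,-0.45,0,0,0,0.8, 0.006,-0.002,-0.45,0,0,0,0.2, 0.006,-0.002,-0.45,0,0,0,0.2, 0.006,-0.002,-0.45,0,0,0,0.2, 0.006,-0.002,-0.45,0,0,0,0.2, 0.006,-0.002,-0.45,0,0,0,0.2, 0.006,-0.002,-0.45,0,0,0,0.2]' 40
python3 -m handwheel '[0,0,0,0,0,0,0.2, 0,0,0,0,0,0,0.2, 0,0,0,0,0,0,0.2]' 40
python3 -m handwheel '[0,0,0.1,0,0,0,0.2, 0,0,0.2,0,0,0,0.2, 0,0,0.35,0,0,0,0.2, 0,0,0.5,0,0,0,0.2, 0,0,0.6,0,0,0,0.2, 0,0,0.6,0,0,0,0.2]' 40
python3 -c "
from h import *
go([.44,-.255,.36],0);snap('side','s23.png',(240,100,440,280),4)"
```

```text
time: 22.98
ee_pos: [0.66, -0.047, 0.2163]
eef_rot: [1.822, 0.655, -1.819]
wrist_force: [-0.9, -0.9, 0.4]
finger_gap: 0.383
time: 23.23
ee_pos: [0.6601, -0.047, 0.2163]
eef_rot: [1.822, 0.655, -1.82]
wrist_force: [-1.0, -0.2, 5.5]
finger_gap: 0.383
time: 23.73
ee_pos: [0.661, -0.047, 0.3399]
eef_rot: [1.827, 0.653, -1.814]
wrist_force: [1.6, 0.1, -2.2]
finger_gap: 0.387
t 23.73 shift [-1.105 -1.04   0.1  ] turn [-0.0009  0.0023  0.2799] tooly -0.879 pos [ 0.661  -0.047   0.3399] F [ 1.6  0.1 -2.2] gap 0.387 q6 0.79
```

View pics/s23.png

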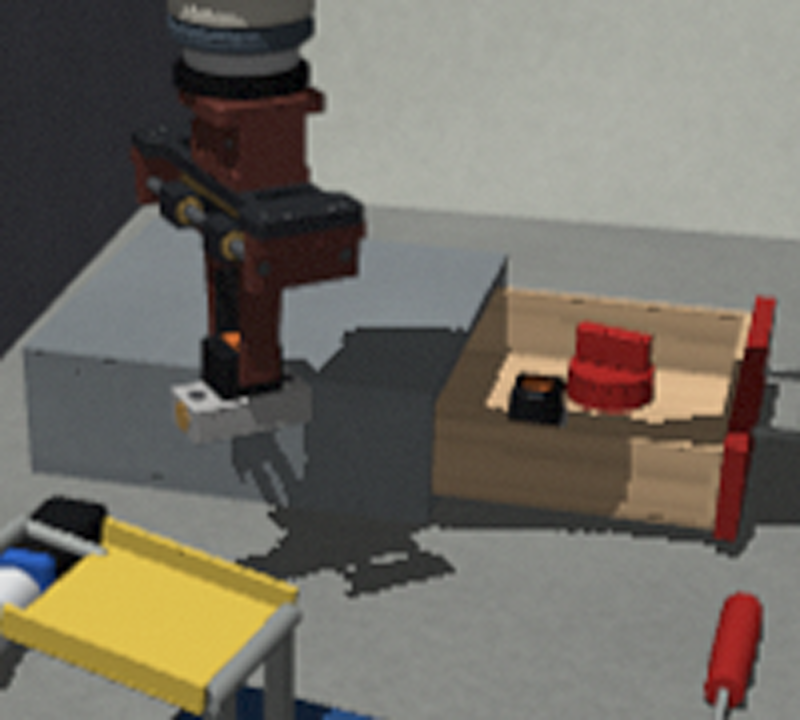

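```bash
python3 -m handwheel '[-0.1,0,0.1,0,0,0.037,0.2, -0.25,0,0.15,0,0,0.074,0.2, -0.4,-0.05,0.15,0,0,0.111,0.2, -0.55,-0.15,0.15,0,0,0.148,0.2, -0.7,-0.25,0.15,0,0,0.185,0.2, -0.85,-0.35,0.15,0,0,0.222,0.2, -0.97,-0.45,0.15,0,0,0.259,0.2, -0.98,-0.6,0.15,0,0,0.28,0.2, -0.98,-0.75,0.15,0,0,0.28,0.2, -0.98,-0.75,0.15,0,0,0.28,0.2]'
python3 -m handwheel '[-0.06,-0.14,0,0,0,0,0.2, -0.12,-0.28,0,0,0,0,0.2, -0.12,-0.28,0,0,0,0,0.2]'
python3 -c "
from h import *
go([.438,-.255,.238],0);snap('side','s24.png',(260,100,460,280),4)"
```

```text
time: 24.62
ee_pos: [0.463, -0.2003, 0.3639]
eef_rot: [1.21, 1.208, -1.212]
wrist_force: [0.8, -0.2, -1.3]
finger_gap: 0.386
time: 24.87
ee_pos: [0.4381, -0.2554, 0.3636]
eef_rot: [1.21, 1.21, -1.213]
wrist_force: [-0.4, -0.1, -2.7]
finger_gap: 0.382
t 24.87 shift [-0.     0.002 -0.628] turn [-0.0001 -0.0009  0.0007] tooly -0.002 pos [ 0.4381 -0.2554  0.3636] F [-0.4 -0.1 -2.7] gap 0.382 q6 -0.55
```

View pics/s24.png

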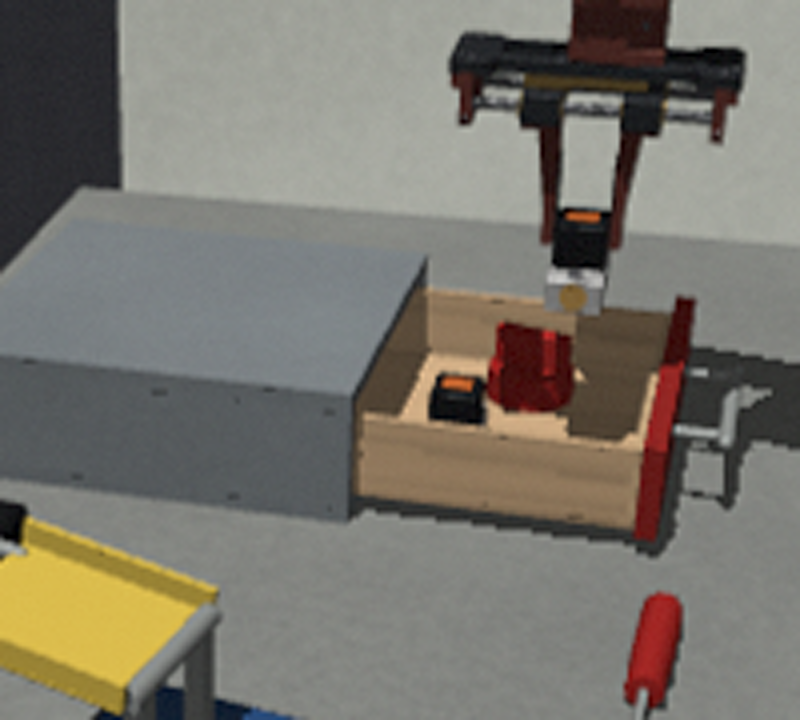

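```bash
python3 -m handwheel '[0,0,-0.15,0,0,0,0.2, 0,0,-0.3,0,0,0,0.2, 0,0,-0.45,0,0,0,0.2, 0,0,-0.56,0,0,0,0.2, 0,0,-0.6,0,0,0,0.2, 0,0,-0.625,0,0,0,0.2, 0,0,-0.625,0,0,0,0.2]' 
python3 -m handwheel '[0,0,0,0,0,0,0.52, 0,0,0,0,0,0,0.52, 0,0,0,0,0,0,0.52, 0,0,0,0,0,0,0.52, 0,0,0.1,0,0,0,0.52, 0,0,0.25,0,0,0,0.52, 0,0,0.45,0,0,0,0.52, 0,0,0.65,0,0,0,0.52, 0,0,0.65,0,0,0,0.52]' 
python3 -m handwheel '[-0.2,-0.1,0,0,0,0,0.2, -0.4,-0.2,0,0,0,0,0.1, -0.6,-0.23,0,0,0,0,0, -0.7,-0.23,0,0,0,0,0, -0.7,-0.23,0,0,0,0,0, -0.7,-0.23,0,0,0,0,0]'
python3 -c "
from h import *
go([.29,-.3,.24],0);snap('side','s25.png',(260,100,460,280),4);snap('top','t8.png')"
```

```text
time: 25.5
ee_pos: [0.4399, -0.2523, 0.2396]
eef_rot: [1.209, 1.211, -1.209]
wrist_force: [0.3, -0.4, -0.6]
finger_gap: 0.385
time: 26.25
ee_pos: [0.4415, -0.2541, 0.3777]
eef_rot: [1.209, 1.196, -1.204]
wrist_force: [0.8, 0.4, -0.3]
finger_gap: 0.519
time: 26.75
ee_pos: [0.2986, -0.2991, 0.3706]
eef_rot: [1.211, 1.207, -1.211]
wrist_force: [0.2, 0.2, -0.0]
finger_gap: 0.102
t 26.75 shift [-0.043 -0.005 -0.653] turn [0.0002 0.0002 0.0008] tooly -0.002 pos [ 0.2986 -0.2991  0.3706] F [ 0.2  0.2 -0. ] gap 0.102 q6 -0.81
```

View pics/s25.png

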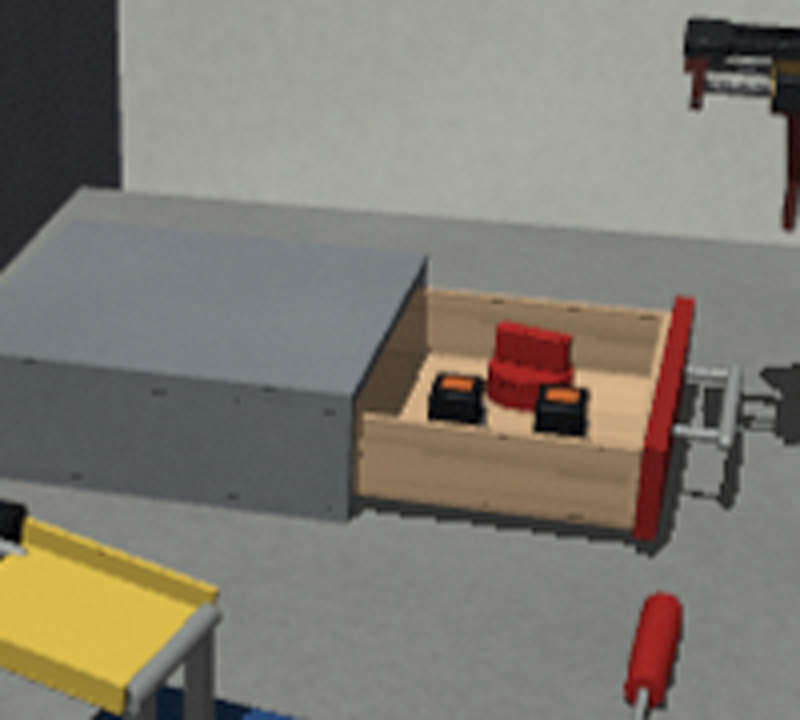

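View pics/t8.png

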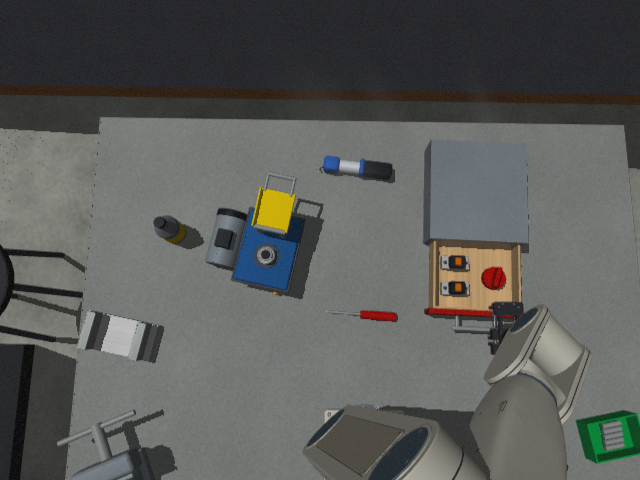

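```bash
python3 -m handwheel '[-0.05,0,0,0,0,-0.037,0, -0.05,0,0,0,0,-0.075,0, -0.05,0,0,0,0,-0.11,0, -0.05,0,0,0,0,-0.15,0, -0.05,0,0,0,0,-0.18,0, -0.05,0,0,0,0,-0.22,0, -0.05,0,0,0,0,-0.25,0, -0.05,0,0,0,0,-0.25,0]'
python3 -m handwheel '[0,0,0,0,0,-0.037,0, 0,0,0,0,0,-0.075,0, 0,0,0,0,0,-0.11,0, 0,0,0,0,0,-0.15,0, 0,0,0,0,0,-0.18,0, 0,0,0,0,0,-0.22,0, 0,0,0,0,0,-0.25,0, 0,0,0,0,0,-0.25,0]'
python3 -c "
from h import *
go([.292,-.301,.222],-1.571)"
```

```text
time: 27.52
ee_pos: [0.2909, -0.299, 0.3703]
eef_rot: [1.761, 0.727, -1.761]
wrist_force: [-0.2, -0.1, 0.4]
finger_gap: 0.008
time: 28.18
ee_pos: [0.2905, -0.299, 0.3703]
eef_rot: [2.221, 0.001, -2.221]
wrist_force: [0.1, 1.0, -0.6]
finger_gap: 0.006
t 28.18 shift [ 0.007 -0.01  -0.741] turn [ 0.0001  0.0001 -0.0004] tooly -1.57 pos [ 0.2905 -0.299   0.3703] F [ 0.1  1.  -0.6] gap 0.006 q6 0.74
```

```bash
python3 -m handwheel '[0,-0.01,-0.2,0,0,0,0, 0,-0.01,-0.4,0,0,0,0, 0,-0.01,-0.6,0,0,0,0, 0,-0.01,-0.74,0,0,0,0, 0,-0.01,-0.74,0,0,0,0, 0,-0.01,-0.74,0,0,0,0]'
python3 -c "
from h import *
go([.292,-.301,.222],-1.571);snap('side','s26.png',(360,120,520,280),4)"
```

```text
time: 28.68
ee_pos: [0.2899, -0.3006, 0.2214]
eef_rot: [2.218, 0.008, -2.224]
wrist_force: [-0.2, -0.3, 0.5]
finger_gap: 0.005
t 28.68 shift [ 0.011 -0.002  0.003] turn [-0.0009 -0.0008 -0.0014] tooly -1.566 pos [ 0.2899 -0.3006  0.2214] F [-0.2 -0.3  0.5] gap 0.005 q6 0.73
```

View pics/s26.png

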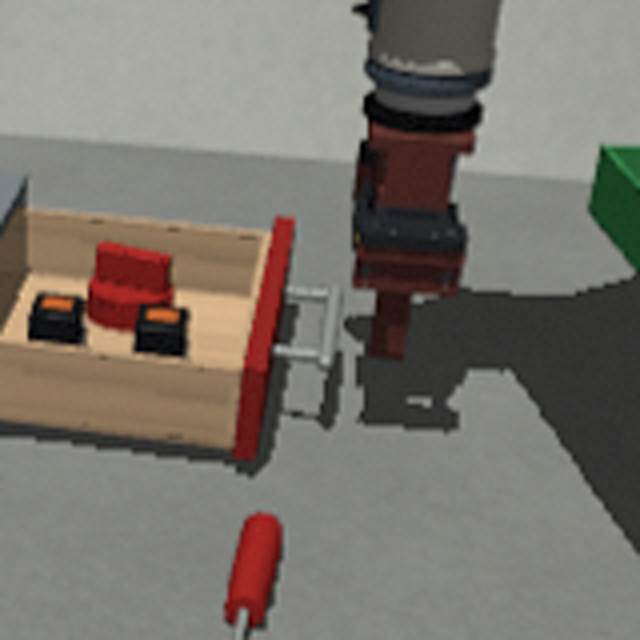

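```bash
python3 -m handwheel '[0.04,0,0,0,0,0,0, 0.08,-0.002,0,0,0,0,0, 0.13,-0.004,0,0,0,0,0, 0.18,-0.006,0,0,0,0,0, 0.23,-0.008,0,0,0,0,0, 0.28,-0.01,0,0,0,0,0, 0.33,-0.011,0,0,0,0,0, 0.38,-0.013,0,0,0,0,0, 0.43,-0.015,0,0,0,0,0, 0.48,-0.016,0,0,0,0,0]'
python3 -m handwheel '[0.05,-0.002,0,0,0,0,0, 0.1,-0.004,0,0,0,0,0, 0.15,-0.005,0,0,0,0,0, 0.2,-0.006,0,0,0,0,0, 0.25,-0.008,0,0,0,0,0, 0.3,-0.01,0,0,0,0,0, 0.34,-0.011,0,0,0,0,0, 0.38,-0.013,0,0,0,0,0, 0.42,-0.014,0,0,0,0,0, 0.42,-0.014,0,0,0,0,0]'
python3 -c "
from h import *
go([.505,-.307,.222],-1.571);snap('side','s27.png',(260,100,460,280),4)"
```

```text
time: 29.57
ee_pos: [0.3867, -0.3041, 0.2222]
eef_rot: [2.221, 0.001, -2.222]
wrist_force: [-1.9, -0.5, 1.2]
finger_gap: 0.007
time: 30.4
ee_pos: [0.4713, -0.3072, 0.2225]
eef_rot: [2.223, -0.0, -2.219]
wrist_force: [1.0, 1.8, 0.0]
finger_gap: 0.008
t 30.4 shift [ 0.168  0.001 -0.002] turn [ 0.0003  0.0006 -0.0003] tooly -1.57 pos [ 0.4713 -0.3072  0.2225] F [1.  1.8 0. ] gap 0.008 q6 0.97
```

View pics/s27.png

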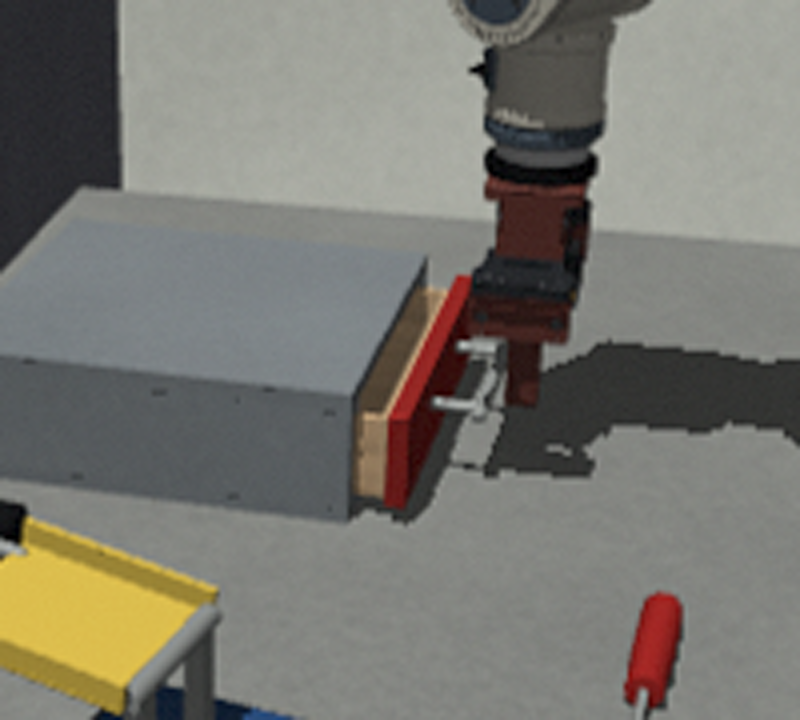

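```bash
python3 -m handwheel '[0.02,0,0,0,0,0,0, 0.04,-0.001,0,0,0,0,0, 0.06,-0.002,0,0,0,0,0, 0.08,-0.002,0,0,0,0,0, 0.1,-0.003,0,0,0,0,0, 0.12,-0.004,0,0,0,0,0, 0.12,-0.004,0,0,0,0,0]'
python3 -c "
from h import *
go([.505,-.307,.222],-1.571);snap('side','s28.png',(300,140,440,260),5)"
```

```text
time: 31.03
ee_pos: [0.4947, -0.3079, 0.2224]
eef_rot: [2.222, -0.0, -2.22]
wrist_force: [0.0, 0.7, 0.5]
finger_gap: 0.003
t 31.03 shift [ 0.052  0.004 -0.002] turn [ 0.0002  0.0004 -0.0002] tooly -1.57 pos [ 0.4947 -0.3079  0.2224] F [0.  0.7 0.5] gap 0.003 q6 0.99
```

View pics/s28.png

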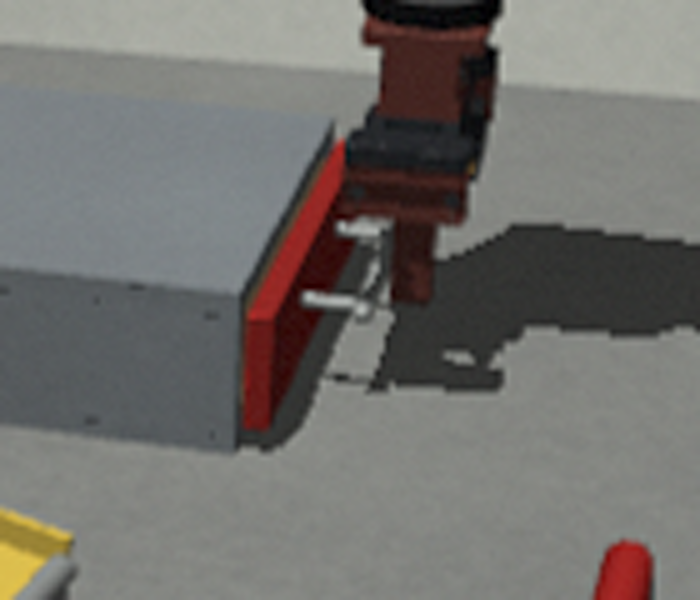

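```bash
python3 -m handwheel '[0.01,0,0,0,0,0,0, 0.02,0,0,0,0,0,0, 0.03,-0.001,0,0,0,0,0, 0.04,-0.001,0,0,0,0,0, 0.04,-0.001,0,0,0,0,0]'
python3 -m handwheel '[0.01,0,0,0,0,0,0, 0.015,0,0,0,0,0,0, 0.015,0,0,0,0,0,0]'
python3 -c "
from h import *
go([.505,-.307,.222],-1.571);snap('side','s29.png',(300,140,440,260),5)"
```

```text
time: 31.5
ee_pos: [0.5002, -0.308, 0.2221]
eef_rot: [-2.215, -0.002, 2.227]
wrist_force: [-10.5, -3.3, 6.7]
finger_gap: 0.002
time: 31.75
ee_pos: [0.5012, -0.3081, 0.222]
eef_rot: [-2.209, -0.004, 2.232]
wrist_force: [-21.5, -4.8, 14.1]
finger_gap: 0.006
t 31.75 shift [ 0.019  0.005 -0.   ] turn [-0.0008 -0.0032 -0.0003] tooly -1.57 pos [ 0.5012 -0.3081  0.222 ] F [-21.5  -4.8  14.1] gap 0.006 q6 1.0
```

View pics/s29.png

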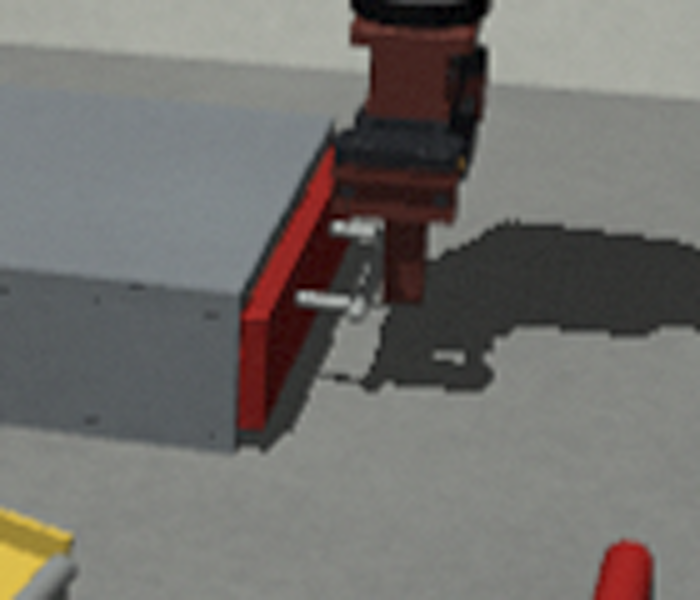

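```bash
python3 -m handwheel '[-0.04,0,0,0,0,0,0, -0.1,0,0,0,0,0,0, -0.25,0,0,0,0,0,0, -0.4,0,0,0,0,0,0, -0.4,0,0.2,0,0,0,0, -0.4,0,0.4,0,0,0,0, -0.4,0,0.6,0,0,0,0, -0.4,0,0.8,0,0,0,0, -0.4,0,0.8,0,0,0,0]'
python3 -m handwheel '[-0.2,-0.15,0,0,0,0,0, -0.4,-0.3,0,0,0,0,0, -0.4,-0.3,0,0,0,0,0, -0.4,-0.3,0,0,0,0,0]'
python3 -c "
from h import *
go([.505,-.307,.222],-1.571);snap('side','s30.png');snap('side','s31.png',(300,140,440,260),5);snap('top','t9.png')"
```

```text
time: 32.55
ee_pos: [0.4262, -0.3092, 0.3898]
eef_rot: [2.229, -0.009, -2.206]
wrist_force: [1.7, -1.5, 1.1]
finger_gap: 0.005
time: 32.88
ee_pos: [0.3423, -0.3691, 0.382]
eef_rot: [-2.22, 0.004, 2.22]
wrist_force: [0.3, 0.1, -0.6]
finger_gap: 0.005
t 32.88 shift [ 0.814  0.311 -0.8  ] turn [ 0.0001 -0.0001  0.0008] tooly -1.574 pos [ 0.3423 -0.3691  0.382 ] F [ 0.3  0.1 -0.6] gap 0.005 q6 0.73
```

View pics/s30.png

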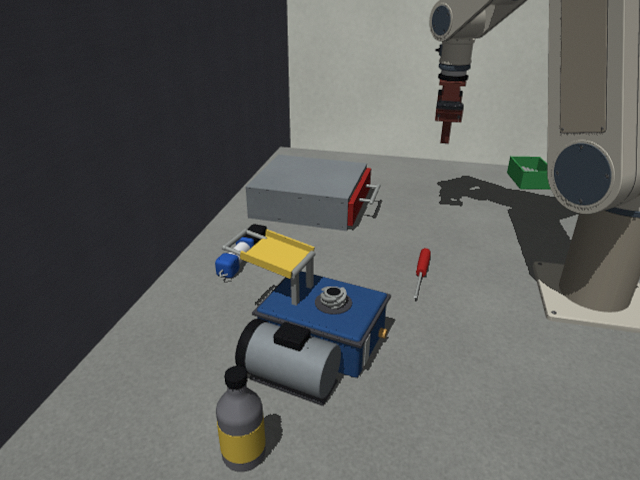

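View pics/s31.png

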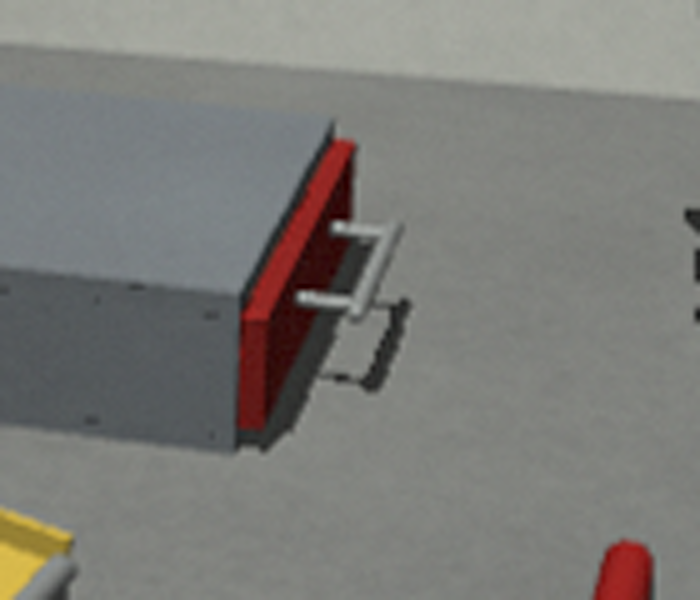

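View pics/t9.png

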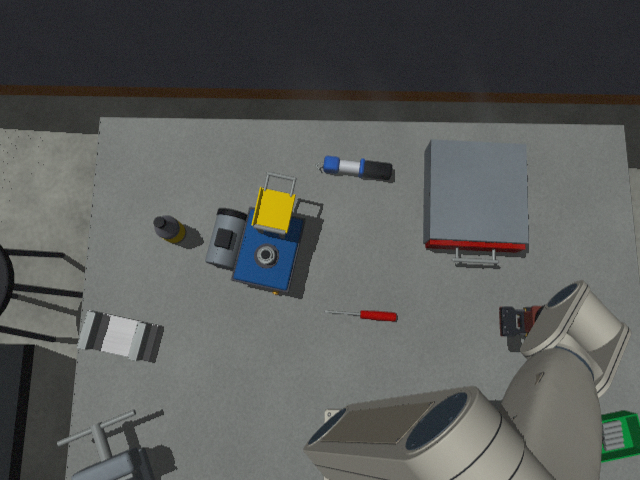

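```bash
python3 - <<'E'
from h import *
c=snap('top','t10.png',(410,220,550,280),5)
E
```

```text
(no output)
```

View pics/t10.png

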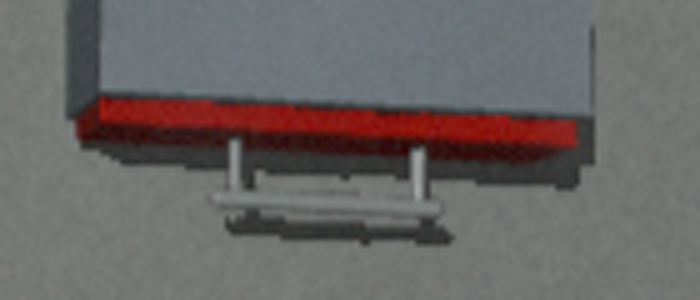

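```bash
python3 - <<'E'
from h import *
c=env.camera('top')
print(ray(c,475,260.6,.057),ray(c,410+330/5,220+132/5,.082),ray(c,410+330/5,220+104/5,.095))
print(env.hand_in())
E
```

```text
[ 0.51530124 -0.30551608  0.057     ] [ 0.55125772 -0.30226745  0.082     ] [ 0.56458134 -0.29889716  0.095     ]
the job is handed in; nothing more can be done
None
```

The job is done and handed in at about 33 s of the 210 s allowed; the hand-in reports no verdict.

- **Cover:** I pinched the yellow cover by its pull bar, swung it past upright and let it fall back. It was still folded open in the last pictures.
- **Cap:** I unscrewed the red cap about 2.95 rad anticlockwise, lifted it off and stood it in the drawer.
- **Valves:** Only two valves were on the bench. Both went upright into the drawer beside the cap, and I checked all three items in a picture before closing.
- **Drawer:** I pushed it by its handle until it stopped with about 21 N. The handle then measured x ≈ 0.515 m, against about 0.514 m expected when fully shut. The panel looks flush, though the picture is only good to about 2 mm.
- **Rest of the bench:** The last top picture shows no valves left on the bench. The lamp, oil bottle and screwdriver are where they were, and the arm is clear of everything.

No check failed. I saw no grip slip and no knocked valve.

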